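# Unstack clamp parts and sort them by hand and kind

## Task

Take the two stacks of clamp parts apart without tipping any part over. Lay the left-hand and the right-hand teal bracket, right side up and flat on the floor, each in the bin that shows its own outline, and stand the nickel block, the steel collar and the brass thumb nut each on the middle of the white pad that bears its own outline. Which way round a part is turned does not matter; leave them all released and at rest.

Things in the scene. Friction and masses are not known exactly. Their poses are not given: they have to be found in the camera images.
- left_bracket (a point): Left-hand teal bracket, loose, ~160 g: bar 30 (x) by 90 (y) by 22 mm high; at its base a foot 10 mm thick sticks out 30 mm beyond the bar's -x side, from y=23 to 45 mm (seen from above, footed end of the bar up: foot points left). Point: centre of the bar, 11 mm above its underside; z up. Bottom of a stack, on a 6 mm high round cork mat; block or collar stands on the middle of the bar.
- right_bracket (a point): Right-hand teal bracket, loose, ~160 g, the mirror image: bar 30 (x) by 90 (y) by 22 mm high; foot 10 mm thick sticks out 30 mm beyond the bar's +x side, from y=23 to 45 mm (seen from above, footed end of the bar up: foot points right). Point: centre of the bar, 11 mm above its underside; z up. Bottom of the other stack, on a 6 mm high round cork mat; block or collar on the middle of the bar.
- block (a point): Nickel-plated terminal block, loose, 180 g: a plain rectangular block 30 (x) by 48 (y) by 20 mm high. The point is its centre, half-way up (10 mm). It starts on the middle of one bracket's bar, turned any way; the nut may stand on it.
- collar (a point): Steel collar, loose, 140 g: a round ring 40 mm across with an 18 mm bore, 20 mm high (grip it from outside), axis upright. The point is its centre, half-way up (10 mm), on the axis of the bore. It starts on the middle of the other bracket's bar; the nut may stand on it.
- nut (a point): Brass thumb nut, loose, 60 g: a flange 28 mm across and 5 mm thick below, a round barrel 20 mm across above, 24 mm high in all, axis upright. The point is its centre, half-way up (12 mm). It starts on top of the block or of the collar, whichever is in the three-part stack; the flange is wider than the bore.
- left_bin (a point): Fixed grey open bin for the left-hand bracket: 150 by 150 by 28 mm high outside, walls and floor 4 mm. On its floor is the dark flat outline of the left-hand bracket, bar along the bin's y, bar centre at the bin's centre. Point: centre of the inner floor, 4 mm above the bench; x, y along its walls. It may stand on the left or the right of the bench.
- right_bin (a point): Fixed grey open bin for the right-hand bracket: 150 by 150 by 28 mm high outside, walls and floor 4 mm. On its floor is the dark flat outline of the right-hand bracket, bar along the bin's y, bar centre at the bin's centre. Point: centre of the inner floor, 4 mm above the bench; x, y along its walls. It may stand on the left or the right of the bench.
- block_pad (a point): Fixed white square pad, 70 by 70 by 8 mm, bearing a dark rectangle 30 by 48 mm: the place of the block. The point is the centre of its top face, 8 mm above the bench.
- collar_pad (a point): Fixed white square pad, 70 by 70 by 8 mm, bearing a dark ring 40 mm across with a white middle of 18 mm: the place of the collar. The point is the centre of its top face, 8 mm above the bench.
- nut_pad (a point): Fixed white square pad, 70 by 70 by 8 mm, bearing a dark full disc 28 mm across: the place of the nut. The point is the centre of its top face, 8 mm above the bench.
There are look-alikes about, which are no part of the job. Leave any purple look-alike of the part that bears block_pad alone.

How it is judged:
By the outcome, as a careful person would: the job done as asked, in the order asked, and still so for the second after the job is handed in, with the robot touching nothing.
It also fails if it takes over 125 s, if anything falls off the work surface, if the arm or the gripper's body presses on something with over 40 N, if the wrist force passes 120 N, or if a joint passes its speed limit or range.

## Robot

A 6-joint arm with a two-finger parallel gripper is mounted at the origin on the work surface. World frame = base frame: x ahead of the robot, y to its left, z up, the work surface at z = 0. Lengths are in mm, angles in rad, forces in N, time in s.
With the tool pointing down it reaches from about 275 to 750 mm from the base axis. Payload 10.2 kg.
Tool frame: the origin (TCP) lies at the very end of the fingers, on their centre line; the grasp point (between the pads) lies 19 mm behind it; z points along the fingers, x is the direction in which the jaws open and shut, and the axes are right-handed (so a half turn about z gives the same grasp; the last joint's range is limited). The gripper opens to 85 mm and grips with 20 to 120 N. Pads are 22 mm wide; open, the fingers measure 114 mm over their backs; the gripper's body (76 mm by 85 mm) begins 54 mm behind the grasp point. The pads swing forward as they close: fully open they stand 13 mm farther back than shut.
Start: joints at [0.929, 0.313, 1.498, -0, 1.331, -0.223], TCP at [213.512, 479.629, 231.294] pointing down, gripper open.
Joint ranges: [-2.94, 2.94], [-0.97, 2.17], [0.19, 2.56], [-1.23, 4.37], [0.02, 3.11], [-2.88, 2.88]. Speed limits (rad/s): [2.39, 2.39, 3.01, 3.14, 3.14, 3.14].

## Interface

Orientations are given as a unit quaternion [w, x, y, z].
In Python, from rig import ctrl, cams gives the robot as it stands.
- The arm moves only by the tool play_rows, never from a script. Its argument "steps" is a list of rows, each a list of 2 entries, a list of its own where there are three numbers: the shift along the tool's x, y, z normalised to -1 to 1, where 1 is 0.75 m, then the turn, a rotation vector about the tool's x, y, z normalised to -1 to 1, where 1 is 45 degrees. A call has 1 to 20 rows; each row shifts and turns the commanded pose from where the row before left it, along the tool's axes as they then stand; what a row does not reach is not made up. A row lasts 1/10 s, in which the tool goes at most 50 mm and 8.59 degrees, less where a joint would pass 70% of its speed; a pose out of reach is approached as far as the arm can. A call with a number of a shift or a turn outside -1 to 1 is refused whole. A call with a gripper value outside its range is refused whole. "grip" is the closure, from 0 (fully open) to 1 (shut), set as the call begins (left out, the last holds). The fingers move at their own pace and stop on an object; "squeeze" is the grip in N (left out, the last holds). Time passes only in rows, so rows that do not move let the fingers close. It gives the time, the measured TCP pose, the force and the opening at its end, in the units of the state.
- ctrl.sense(): the state, without advancing time (a new reading comes with each control period).
- cams.capture(name): name is "scene" or "side" or "wrist"; returns the picture (420x560x3 uint8, red, green, blue); there is no depth.
- cams.camera_info(name): a dict with "fx", "fy", "cx", "cy" (pixels), "xyz" and "attitude" of the camera in the world. Camera axes: x right, y up, looking along -z (the intrinsics and any distortion apply to the point x, -y, -z); pixel columns grow to the right and rows downward; lengths in mm; the calibration is good to about 2 mm. The wrist camera is an equidistant fisheye: a pixel r from the principal point sees the ray r / f radians off the axis. A picture is of the moment at which its call begins: read the wrist's pose just before it. camera_info takes no time and is no camera call; for the wrist camera it gives the pose at the moment of the call.
- ctrl.finish_job(): hands the job in, once; it reports no verdict.
Trained networks look in the newest picture that a camera, given by its name, has taken for a name from the list of things; names that differ only in an ending like _2 or _b are one class to them, and where a whole thing is asked for, a point or a joint stands for the part that bears it (a point fixed in the world has none). Each returns a list of dicts, best first, with "p" (0 to 1); they miss things now and then, are a little off and sometimes report something else, mostly with a low value. They report only what shows in the picture. A call takes as long as a camera call. They do not tell look-alikes from the thing itself.
- cams.search_frame(camera, thing): "rect" ([centre column, centre row, width, height] in pixels, round what is visible of it).
- cams.tip_of(camera, thing): "pixel" ([column, row] in pixels: a listed point, or the origin of a listed thing).
The state is a dict: "time_s": time; "joints": joint angles; "dq": joint speeds; "tau": joint torques, N m; "eef_pos": TCP position; "ee_rot": TCP orientation; "force": force on the tool from outside, world axes, zero at the start; "wrist_torque": the same for the moment, N m; "grip_width": opening from 0.0 (shut) to 1.0 (fully open).
Only numpy, scipy, OpenCV 4.12 (cv2) and the standard library are available. Lean on these libraries where they do the work, as an engineer would, in place of code of your own. Each camera call takes 0.05 s, during which the arm holds its last target.

## Working session

There is one attempt and no reset: what is moved stays moved. The work goes in short steps, Python scripts to look and compute and a tool call to move; the robot and the scene stay as the last step left them, time stands still between calls to the robot, and variables do not carry over. Pictures are saved under pics/ and viewed, and the job is handed in when it is done.

Besides the shell and the picture viewer there is one more tool, called in YAML: its name, and indented under it one key for each argument. play_rows: Moves the arm, as the interface text tells. Its arguments: {"type":"object","properties":{"steps":{"type":"array"},"grip":{"type":"number"},"squeeze":{"type":"number"}},"required":["steps"]}

```bash
ls; mkdir -p pics; python3 - <<'E'
from rig import ctrl,cams
import cv2
print(ctrl.sense())
for n in ("scene","side","wrist"):
    print(n,cams.camera_info(n))
    im=cams.capture(n)
    cv2.imwrite(f"pics/{n}0.png",im[:,:,::-1])
    for t in ["left_bracket","right_bracket","block","collar","nut","left_bin","right_bin","block_pad","collar_pad","nut_pad"]:
        print(n,t,[(round(d['p'],2),[round(v) for v in d['pixel']]) for d in cams.tip_of(n,t)])
E
```

```text
pics
{'time_s': 0.0, 'joints': array([ 9.28617011e-01,  3.13476135e-01,  1.49842827e+00, -7.75826292e-05,
        1.33098606e+00, -2.23424700e-01]), 'dq': array([ 0.00137001, -0.00200837,  0.00140201,  0.00179612,  0.00179809,
        0.00300459]), 'tau': array([-4.67641057e-04, -4.12269151e+01, -2.59746140e+01, -1.77262846e-04,
        4.06542735e-03, -3.00942759e-05]), 'eef_pos': array([213.36224471, 479.41136008, 230.72501557]), 'ee_rot': array([ 2.59447234e-04,  8.38631480e-01,  5.44698833e-01, -5.95973145e-04]), 'force': array([-0.57018968,  0.37774111, -0.05519358]), 'wrist_torque': array([-0.01120657, -0.00133831, -0.01282543]), 'grip_width': 0.9978716576416765}
scene {'fx': 481.7502647396542, 'fy': 481.7502647396542, 'cx': 278.8268103581613, 'cy': 211.15432593056647, 'xyz': array([1714.20334124,   20.3607205 ,  760.96682131]), 'attitude': array([0.60708481, 0.33564869, 0.34418419, 0.6327126 ])}
scene left_bracket [(0.56, [226, 227])]
scene right_bracket [(0.5, [321, 197])]
scene block [(0.63, [226, 219])]
scene collar [(0.5, [320, 191])]
scene nut []
scene left_bin [(0.93, [1
[... 532 characters left out ...]
ide collar [(0.57, [181, 246])]
side nut [(0.6, [324, 264])]
side left_bin [(0.76, [340, 392])]
side right_bin [(0.62, [115, 204])]
side block_pad [(0.62, [322, 182]), (0.58, [268, 231])]
side collar_pad [(0.72, [207, 214])]
side nut_pad [(0.98, [240, 321])]
wrist {'fx': 325.19226210127806, 'fy': 325.19226210127806, 'cx': 274.19186901474393, 'cy': 218.64481112179388, 'xyz': array([153.94460906, 506.3112233 , 374.65556437]), 'attitude': array([ 0.83150886, -0.10975571, -0.07120733,  0.53988538])}
wrist left_bracket []
wrist right_bracket [(0.46, [136, 415])]
wrist block []
wrist collar []
wrist nut []
wrist left_bin []
wrist right_bin []
wrist block_pad []
wrist collar_pad []
wrist nut_pad []
```

View pics/scene0.png

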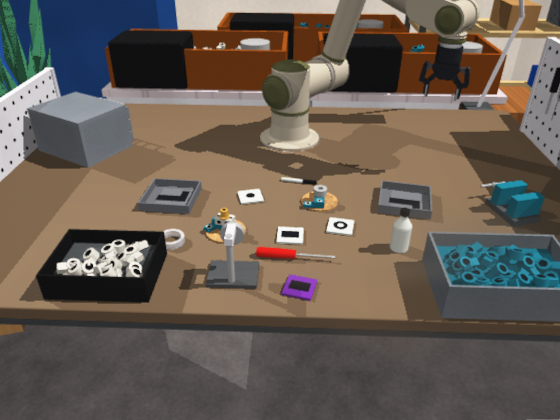

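View pics/side0.png

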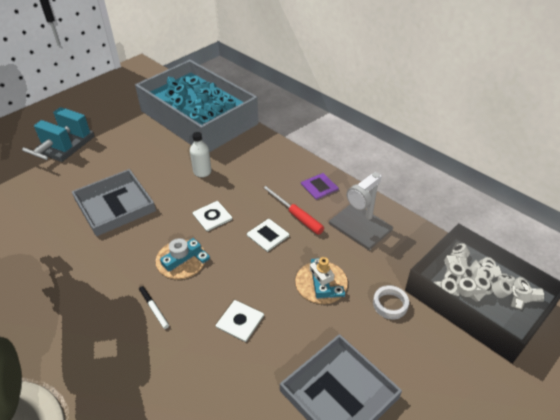

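View pics/wrist0.png

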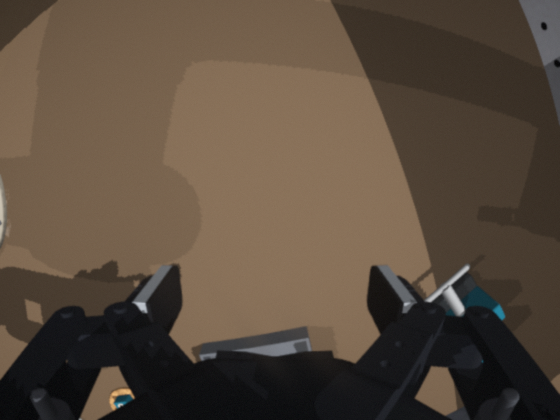

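```bash
cat > h.py <<'E'
import numpy as np, cv2
from scipy.spatial.transform import Rotation as R
def rot(q): return R.from_quat([q[1],q[2],q[3],q[0]]).as_matrix()
def ray(info,px,fish=False):
    u=(px[0]-info['cx'])/info['fx']; v=(px[1]-info['cy'])/info['fy']
    if fish:
        r=np.hypot(u,v); s=np.sin(r)/r if r>1e-9 else 1
        d=np.array([u*s,-v*s,-np.cos(r)])
    else: d=np.array([u,-v,-1.])
    d=rot(info['attitude'])@d
    return np.array(info['xyz']),d/np.linalg.norm(d)
def tri(rays):
    A=np.zeros((3,3));b=np.zeros(3)
    for o,d in rays:
        P=np.eye(3)-np.outer(d,d);A+=P;b+=P@o
    x=np.linalg.solve(A,b)
    return x,[np.linalg.norm((np.eye(3)-np.outer(d,d))@(x-o)) for o,d in rays]
def onz(r,z):
    o,d=r; return o+d*(z-o[2])/d[2]
def proj(info,X,fish=False):
    p=rot(info['attitude']).T@(np.array(X,float)-info['xyz'])
    x,y,z=p[0],-p[1],-p[2]
    if fish:
        rr=np.hypot(x,y);th=np.arctan2(rr,z);k=th/rr if rr>1e-9 else 1/z
        return np.array([info['cx']+info['fx']*x*k,info['cy']+info['fy']*y*k])
    return np.array([info['cx']+info['fx']*x/z,info['cy']+info['fy']*y/z])
E
python3 - <<'E'
from h import *
from rig import cams
S=cams.camera_info("scene");D=cams.camera_info("side")
pts={"lbrk":((226,227),(323,277)),"rbrk":((321,197),(184,257)),"block":((226,219),(322,276)),"collar":((320,191),(181,246)),
"lbin":((168,200),(340,392)),"rbin":((403,198),(115,204)),"bpad":((290,235),(268,235)),"cpad":((340,226),(212,215)),"npad":((251,197),(240,320))}
for k,(a,b) in pts.items():
    x,e=tri([ray(S,a),ray(D,b)]);print(k,x.round(),np.round(e,1), onz(ray(S,a),8).round(),onz(ray(D,b),8).round())
for n,c in (("scene",[(200,180,80,70),(300,170,80,50),(130,170,90,50),(365,170,80,60)]),("side",[(285,245,80,70),(145,225,80,60),(270,330,140,90),(65,165,100,75)])):
    im=cv2.imread(f"pics/{n}0.png")
    t=[cv2.resize(im[y:y+h,x:x+w],(400,300),interpolation=cv2.INTER_CUBIC) for x,y,w,h in c]
    cv2.imwrite(f"pics/z_{n}.png",np.vstack([np.hstack(t[:2]),np.hstack(t[2:])]))
E
```

```text
lbrk [ 637. -161.   17.] [2.2 2.2] [ 623. -161.    8.] [ 643. -159.    8.]
rbrk [469.  99.  15.] [7.5 7.5] [448. 107.   8.] [472.  96.   8.]
block [ 626. -164.   35.] [4.7 4.7] [ 583. -167.    8.] [ 644. -156.    8.]
collar [472. 100.  42.] [1.2 1.2] [412. 105.   8.] [487. 126.   8.]
lbin [ 476. -353.    2.] [4.9 4.9] [ 488. -354.    8.] [ 472. -350.    8.]
rbin [457. 349.  14.] [4.2 4.2] [442. 356.   8.] [459. 350.   8.]
bpad [649.  14.   5.] [1.5 1.5] [652.  16.   8.] [647.  10.   8.]
cpad [600. 154.   6.] [0.4 0.4] [603. 154.   8.] [599. 152.   8.]
npad [ 451. -108.    3.] [1.3 1.3] [ 458. -106.    8.] [ 449. -113.    8.]
```

View pics/z_scene.png

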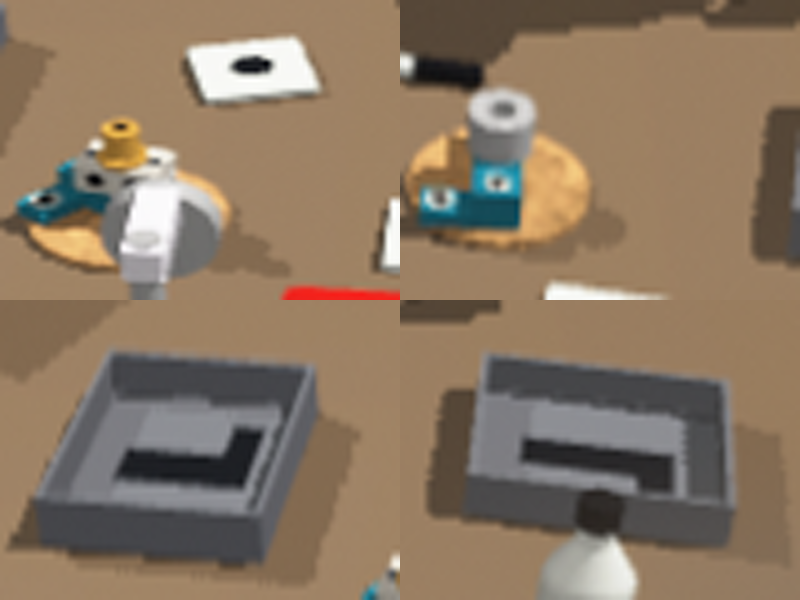

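View pics/z_side.png

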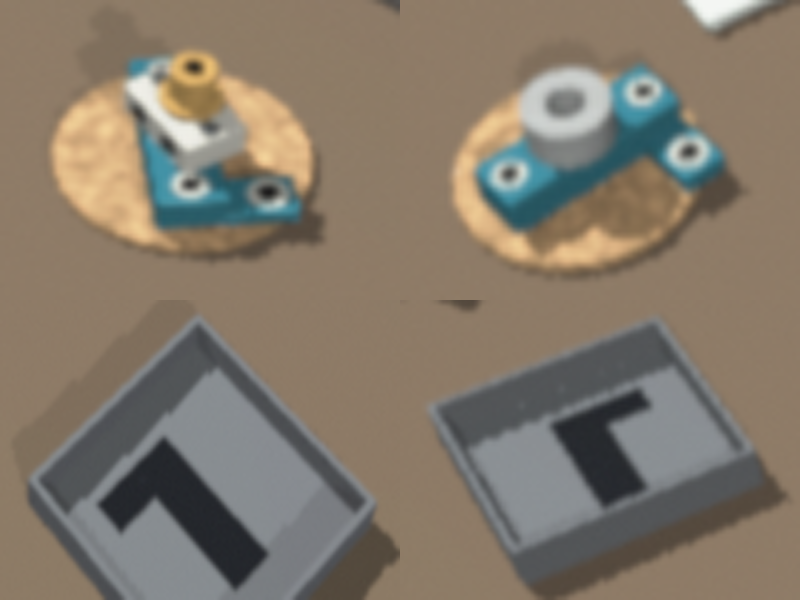

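```bash
cat >> h.py <<'E'
def state():
    from rig import ctrl
    s=ctrl.sense(); Rm=rot(s['ee_rot']); return s,np.array(s['eef_pos']),Rm
def yaw(Rm): return np.degrees(np.arctan2(Rm[1,0],Rm[0,0]))
def plan(p0,y0,tgt,yaw1=None):
    """rotation first, then shift: print normalised"""
    if yaw1 is None: yaw1=y0
    dt=-(yaw1-y0); a=np.radians(yaw1)
    tx=np.array([np.cos(a),np.sin(a),0]);ty=np.array([np.sin(a),-np.cos(a),0])
    d=np.array(tgt)-p0
    s=np.array([d@tx,d@ty,-d[2]])
    print("turn",round(dt,2),"deg norm",round(dt/45,4),"rows>=",int(np.ceil(abs(dt)/8.5)),"| shift norm",(s/750).round(4),"len",np.linalg.norm(d).round(1))
E
python3 - <<'E'
from h import *
from rig import cams
s,p,Rm=state(); W=cams.camera_info("wrist")
C=rot(W['attitude'])
print("cam off tool",Rm.T@(W['xyz']-p),"fwd",Rm.T@(-C[:,2]),"right",Rm.T@C[:,0],"up",Rm.T@C[:,1],yaw(Rm))
S=cams.camera_info("scene");D=cams.camera_info("side")
for n,a,b in [("lamp top",(233,222),(372,178)),("lamp head ctr",(231,235),(361,195)),("stand",(235,270),(363,226)),("bottle",(405,210),(197,135)),("bottle base",(401,250),(200,173)),("clampleft",(500,185),(25,150))]:
    x,e=tri([ray(S,a),ray(D,b)]);print(n,x.round(),np.round(e,1))
E
```

```text
cam off tool [ 1.36617773e-01 -6.52786428e+01 -1.43354352e+02] fwd [-1.79970423e-04  2.59399166e-01  9.65770180e-01] right [9.99999965e-01 2.36021670e-04 1.22955331e-04] up [ 1.96048180e-04 -9.65770168e-01  2.59399199e-01] 66.0028733097782
lamp top [ 821. -120.  155.] [8.7 8.7]
lamp head ctr [ 804. -120.  111.] [0.4 0.4]
stand [ 815. -121.   12.] [7.5 7.5]
bottle [689. 300. 119.] [1.6 1.6]
bottle base [687. 308.  -7.] [1.4 1.4]
clampleft [394. 659.  38.] [3.3 3.3]
```

play_rows:
  steps:
    - [[0, 0, 0], [0, 0, -0.1333]]
    - [[0, 0, 0], [0, 0, -0.1333]]
    - [[0, 0, 0], [0, 0, -0.1333]]
    - [[0, 0, 0], [0, 0, -0.1333]]
    - [[-0.0467, 0.0373, 0], [0, 0, 0]]
    - [[-0.0467, 0.0373, 0], [0, 0, 0]]
    - [[-0.0467, 0.0373, 0], [0, 0, 0]]
    - [[-0.0467, 0.0373, 0], [0, 0, 0]]
    - [[-0.0467, 0.0373, 0], [0, 0, 0]]
    - [[-0.0467, 0.0373, 0], [0, 0, 0]]
    - [[-0.0467, 0.0373, 0], [0, 0, 0]]
    - [[-0.0467, 0.0373, 0], [0, 0, 0]]
    - [[-0.0467, 0.0373, 0], [0, 0, 0]]
    - [[-0.0467, 0.0373, 0], [0, 0, 0]]
    - [[-0.0467, 0.0373, 0], [0, 0, 0]]
    - [[-0.0467, 0.0373, 0], [0, 0, 0]]
    - [[-0.0467, 0.0373, 0], [0, 0, 0]]
    - [[-0.0467, 0.0373, 0], [0, 0, 0]]
    - [[-0.0467, 0.0373, 0], [0, 0, 0]]
    - [[-0.0467, 0.0373, 0], [0, 0, 0]]
  grip: 0

```text
time_s: 3.65
eef_pos: [661.9, -82.4, 231.3]
ee_rot: [-0.0, 0.707, 0.707, 0.0]
force: [-0.4, -0.1, -0.0]
grip_width: 1.002
```

play_rows:
  steps:
    - [[0, 0, 0], [0, 0, 0]]
    - [[0, 0, 0], [0, 0, 0]]

```text
time_s: 3.85
eef_pos: [661.1, -81.2, 230.4]
ee_rot: [-0.001, 0.707, 0.707, -0.0]
force: [-0.3, -0.1, 0.8]
grip_width: 1.004
```

```bash
cat > look.py <<'E'
import sys,json
from h import *
from rig import ctrl,cams
name,things=sys.argv[1],sys.argv[2:]
W=cams.camera_info("wrist"); im=cams.capture("wrist")
cv2.imwrite(f"pics/{name}.png",im[:,:,::-1])
json.dump({k:(v.tolist() if hasattr(v,'tolist') else v) for k,v in W.items()},open(f"pics/{name}.json","w"))
zz=dict(left_bracket=17,right_bracket=17,block=38,collar=38,nut=60,left_bin=4,right_bin=4,block_pad=8,collar_pad=8,nut_pad=8)
for t in things:
    for d in cams.tip_of("wrist",t): print(t,round(d['p'],2),np.round(d['pixel'],1),onz(ray(W,d['pixel'],True),zz[t]).round(1))
s,p,Rm=state(); print(s['time_s'],p.round(1),yaw(Rm).round(2),s['joints'].round(2),s['grip_width'])
E
python3 look.py w1 left_bracket block nut nut_pad block_pad collar_pad
```

```text
left_bracket 0.9 [200.4 168.7] [ 633.5 -163.6   17. ]
nut 0.79 [191.3 178.7] [ 638.8 -163.4   60. ]
nut_pad 0.57 [245.6   9.9] [ 448.9 -113.3    8. ]
nut_pad 0.45 [426.1  34.5] [464.  102.5   8. ]
block_pad 0.8 [364.  330.7] [854.4  42.8   8. ]
collar_pad 0.77 [460.7 149.5] [604.4 152.8   8. ]
4.2 [660.9 -80.1 231.8] 90.05 [-0.3   0.64  1.   -0.    1.5  -1.87] 0.9995214633417784
```

View pics/w1.png

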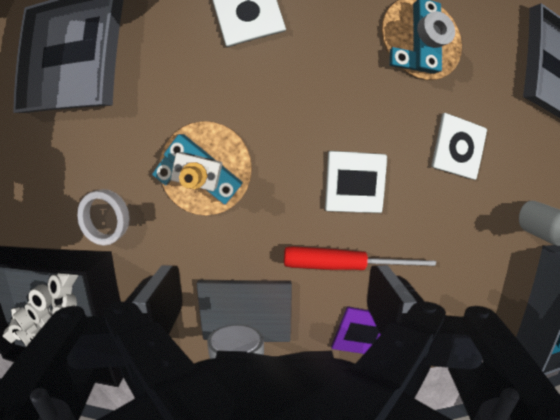

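play_rows:
  steps:
    - [[-0.0369, -0.0102, 0.0316], [0, 0, 0]]
    - [[-0.0369, -0.0102, 0.0316], [0, 0, 0]]
    - [[-0.0369, -0.0102, 0.0316], [0, 0, 0]]
    - [[0, 0, 0], [0, 0, 0]]
    - [[0, 0, 0], [0, 0, 0]]
    - [[0, 0, 0], [0, 0, 0]]

```text
time_s: 4.8
eef_pos: [638.8, -163.0, 161.5]
ee_rot: [0.001, 0.707, 0.707, 0.0]
force: [0.4, 0.6, 0.7]
grip_width: 1.0
```

```bash
python3 look.py w2 left_bracket block nut; python3 - <<'E'
from h import *
im=cv2.imread("pics/w2.png"); cv2.imwrite("pics/w2z.png",cv2.resize(im[120:320,170:400],None,fx=3,fy=3,interpolation=cv2.INTER_CUBIC)[:600])
im=cv2.imread("pics/w1.png"); cv2.imwrite("pics/w1z.png",cv2.resize(im[110:230,140:260],None,fx=5,fy=5,interpolation=cv2.INTER_CUBIC))
E
```

```text
left_bracket 0.55 [271.4 201.8] [ 635.3 -165.6   17. ]
block 0.86 [276.7 204.1] [ 632.8 -160.9   38. ]
block 0.3 [520.1  53.3] [472.9  84.1  38. ]
nut 0.64 [274.2 216.5] [ 637.8 -163.    60. ]
5.0 [ 638.6 -163.1  160.9] 90.06 [-0.43  0.67  1.14  0.    1.33 -2.  ] 1.0049713367755901
```

View pics/w2z.png

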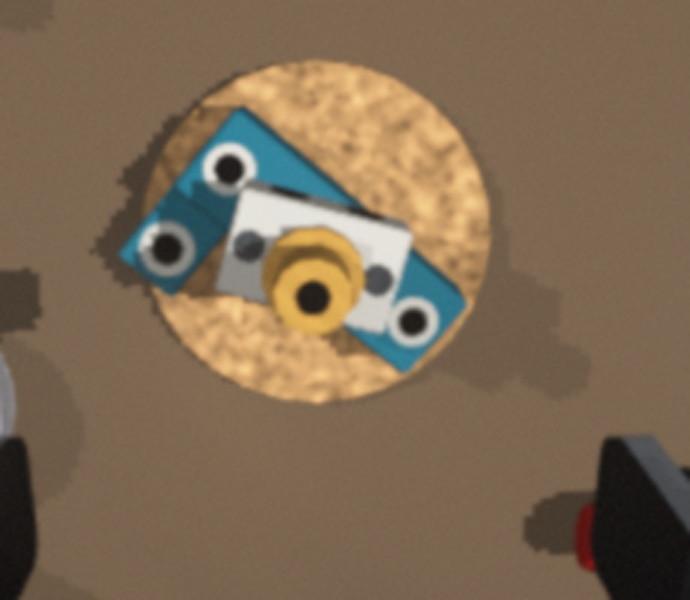

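View pics/w1z.png

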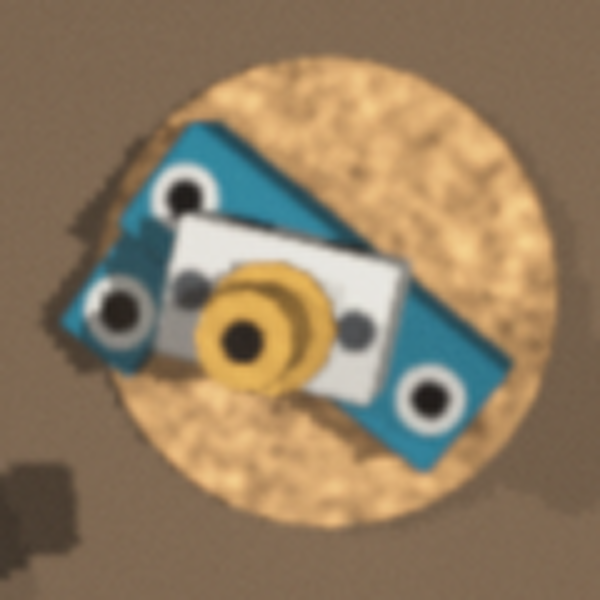

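```bash
python3 - <<'E'
from h import *
import json
A=json.load(open("pics/w1.json"));B=json.load(open("pics/w2.json"))
P={"nuttop":((242,341),(313,297)),"blkTL":((183,213),(243,187)),"blkTR":((408,262),(412,235)),"blkBR":((372,405),(380,332)),"blkh1":((191,290),(249,246)),"blkh2":((355,331),(377,280)),
"brh1":((185,195),(229,168)),"brfoot":((120,311),(166,248)),"brh2":((429,399),(413,321)),"brcT":((205,123),(240,107)),"brcR":((513,363),(467,301)),"brcB":((430,470),(404,373))}
for k,(a,b) in P.items():
    a=(a[0]/5+140-.4,a[1]/5+110-.4);b=(b[0]/3+170-.33,b[1]/3+120-.33)
    x,e=tri([ray(A,a,True),ray(B,b,True)]);print(k,x.round(1),np.round(e,1), "z?")
E
```

```text
nuttop [ 636.  -163.2   73.3] [0. 0.] z?
blkTL [ 612.4 -181.8   47.7] [0.1 0.1] z?
blkTR [ 625.2 -135.7   44. ] [1.1 1.1] z?
blkBR [ 654.4 -144.2   42.1] [0.2 0.2] z?
blkh1 [ 628.3 -180.4   48.9] [0. 0.] z?
blkh2 [ 637.7 -145.9   48.8] [0. 0.] z?
brh1 [ 609.6 -187.1   28.9] [0.2 0.2] z?
brfoot [ 635.9 -208.1   15.9] [0.1 0.1] z?
brh2 [ 655.1 -133.8   29.9] [0.1 0.1] z?
brcT [ 593.5 -184.7   18.7] [0.4 0.4] z?
brcR [ 649.4 -116.5   24. ] [1.1 1.1] z?
brcB [ 672.5 -135.2   24.8] [0.5 0.5] z?
```

play_rows:
  steps:
    - [[0, -0.003, 0.04], [0, 0, 0]]
    - [[0, 0, 0.04], [0, 0, 0]]
    - [[0, 0, 0.04], [0, 0, 0]]
    - [[0, 0, 0.02], [0, 0, 0]]
    - [[0, 0, 0], [0, 0, 0]]
    - [[0, 0, 0], [0, 0, 0]]

```text
time_s: 5.6
eef_pos: [636.6, -164.0, 56.6]
ee_rot: [0.001, 0.707, 0.707, 0.0]
force: [0.6, 0.0, -0.0]
grip_width: 0.999
```

```bash
python3 look.py w3
```

```text
5.65 [ 636.8 -164.1   57. ] 90.01 [-0.43  0.77  1.25 -0.    1.13 -2.  ] 0.994616935391423
```

View pics/w3.png

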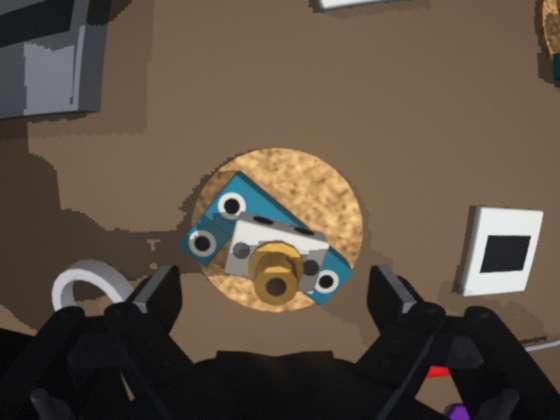

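play_rows:
  steps:
    - [[0, 0, 0], [0, 0, 0]]
    - [[0, 0, 0], [0, 0, 0]]
    - [[0, 0, 0], [0, 0, 0]]
    - [[0, 0, 0], [0, 0, 0]]
    - [[0, 0, 0], [0, 0, 0]]
    - [[0, 0, 0], [0, 0, 0]]
    - [[0, 0, 0], [0, 0, 0]]
    - [[0, 0, 0], [0, 0, 0]]
    - [[0, 0, 0], [0, 0, 0]]
    - [[0, 0, 0], [0, 0, 0]]
  grip: 1
  squeeze: 30

```text
time_s: 6.65
eef_pos: [636.0, -163.9, 55.5]
ee_rot: [0.0, 0.707, 0.707, 0.0]
force: [-1.1, 0.1, 3.9]
grip_width: 0.217
```

```bash
python3 look.py w4
```

```text
6.7 [ 636.  -163.9   55.5] 90.0 [-0.43  0.77  1.25 -0.    1.12 -2.  ] 0.21668470483970528
```

View pics/w4.png

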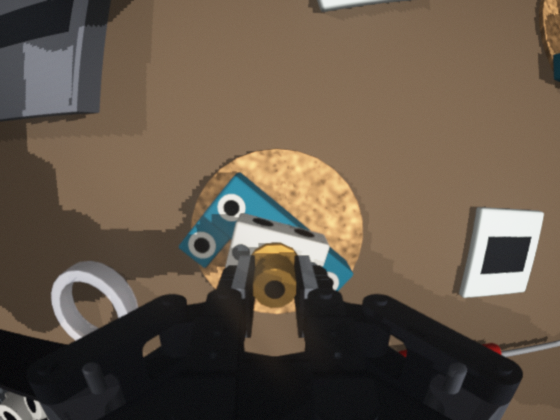

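play_rows:
  steps:
    - [[0, 0, -0.02], [0, 0, 0]]
    - [[0, 0, -0.04], [0, 0, 0]]
    - [[0, 0, -0.05], [0, 0, 0]]
    - [[0, 0, -0.03], [0, 0, 0]]
    - [[0.014, -0.042, 0], [0, 0, 0]]
    - [[0.014, -0.042, 0], [0, 0, 0]]
    - [[0.014, -0.042, 0], [0, 0, 0]]
    - [[0.014, -0.042, 0], [0, 0, 0]]
    - [[0.014, -0.042, 0], [0, 0, 0]]
    - [[0, 0, 0], [0, 0, 0]]
    - [[0, 0, 0], [0, 0, 0]]

```text
time_s: 7.8
eef_pos: [478.6, -111.3, 161.1]
ee_rot: [0.001, 0.707, 0.707, 0.0]
force: [0.5, 0.1, -1.8]
grip_width: 0.22
```

```bash
python3 look.py w5 nut nut_pad
```

```text
nut 0.65 [274.2 277.2] [ 529.3 -111.4   60. ]
nut_pad 0.78 [275.7 169.7] [ 446.8 -110.1    8. ]
7.95 [ 479.1 -111.7  160.4] 89.99 [-0.47  0.31  1.7   0.    1.13 -2.04] 0.21782240524919763
```

View pics/w5.png

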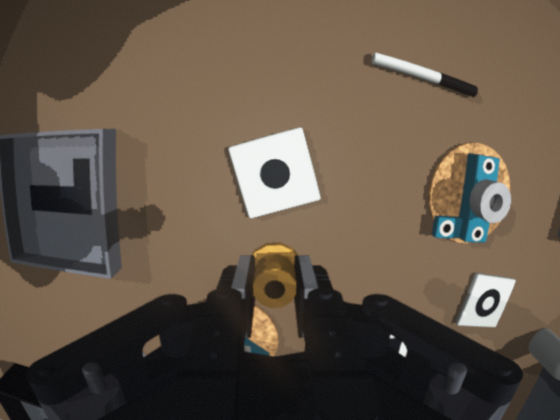

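```bash
cat > blob.py <<'E'
# blob.py name c r half : centroid of dark pixels round there
import sys
from h import *
def dark(name,c,r,h,thr=80):
    g=cv2.cvtColor(cv2.imread(f"pics/{name}.png"),cv2.COLOR_BGR2GRAY)
    c0,r0=max(c-h,0),max(r-h,0)
    m=(g[r0:r+h,c0:c+h]<thr).astype(np.uint8)
    n,l,st,ce=cv2.connectedComponentsWithStats(m)
    k=l[r-r0,c-c0]; return ce[k]+[c0,r0],st[k]
E
python3 - <<'E'
from blob import dark; from h import *; import json
A=json.load(open("pics/w1.json"));B=json.load(open("pics/w5.json"))
a,_=dark("w1",247,12,25);b,_=dark("w5",275,173,25);print(a,b,_)
x,e=tri([ray(A,a,True),ray(B,b,True)]);print(x,e,onz(ray(B,b,True),8),onz(ray(B,b,True),x[2]))
# nut hole location in tool frame at depth
s,p,Rm=state()
o=ray(B,(274,288.5),True);x=onz(o,p[2]+17.6);print(p,x-p)
plan(p,yaw(Rm),[*onz(ray(B,b,True),8)[:2],90])
E
```

```text
[247.40707965  10.69616519] [274.61074919 173.44136808] [ 11  12  28  28 614]
[ 450.24460607 -111.11363546    8.52633249] [np.float64(0.03705797468449244), np.float64(0.037057974684464125)] [ 450.30470307 -111.07678941    8.        ] [ 450.23876177 -111.07703435    8.52633249]
[ 479.14828704 -111.6586962   160.37836909] [-0.42795562  0.23583254 17.6       ]
turn -0.0 deg norm -0.0 rows>= 0 | shift norm [ 0.0008 -0.0385  0.0938] len 76.1
```

play_rows:
  steps:
    - [[0.0008, -0.0385, 0], [0, 0, 0]]
    - [[0, 0, 0.05], [0, 0, 0]]
    - [[0, 0, 0.05], [0, 0, 0]]
    - [[0, 0, 0.05], [0, 0, 0]]
    - [[0, 0, 0.03], [0, 0, 0]]
    - [[0, 0, 0.0115], [0, 0, 0]]
    - [[0, 0, 0], [0, 0, 0]]
    - [[0, 0, 0], [0, 0, 0]]

```text
time_s: 8.75
eef_pos: [450.3, -111.1, 17.1]
ee_rot: [0.001, 0.707, 0.707, 0.0]
force: [0.1, 0.0, 0.7]
grip_width: 0.221
```

```bash
python3 look.py w6 nut nut_pad; python3 -c "
from rig import ctrl;s=ctrl.sense();print(s['force'])"
```

```text
nut 0.71 [272.4 274.6] [ 431.6 -111.6   60. ]
8.9 [ 450.  -111.    17.2] 90.0 [-0.5   0.49  1.9  -0.    0.75 -2.07] 0.2166233556935642
[ 0.08709912 -0.84350634 -0.71001249]
```

View pics/w6.png

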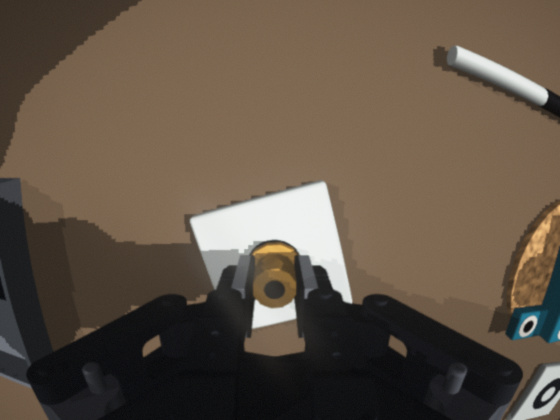

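Just above the pad with no contact force; the nut covers the disc. I go 1 mm lower and release.

play_rows:
  steps:
    - [[0, 0, 0.0013], [0, 0, 0]]
    - [[0, 0, 0.0], [0, 0, 0]]

```text
time_s: 9.1
eef_pos: [449.6, -110.8, 15.8]
ee_rot: [0.0, 0.707, 0.707, 0.0]
force: [0.0, -0.1, -1.6]
grip_width: 0.221
```

play_rows:
  steps:
    - [[0, 0, 0], [0, 0, 0]]
    - [[0, 0, 0], [0, 0, 0]]
    - [[0, 0, 0], [0, 0, 0]]
    - [[0, 0, 0], [0, 0, 0]]
    - [[0, 0, 0], [0, 0, 0]]
    - [[0, 0, -0.03], [0, 0, 0]]
    - [[0, 0, -0.06], [0, 0, 0]]
    - [[0, 0, -0.06], [0, 0, 0]]
    - [[0, 0, -0.04], [0, 0, 0]]
    - [[0, 0, 0], [0, 0, 0]]
  grip: 0

```text
time_s: 10.1
eef_pos: [451.1, -111.5, 161.9]
ee_rot: [0.004, 0.707, 0.707, 0.001]
force: [0.4, -0.1, 0.2]
grip_width: 1.001
```

```bash
python3 look.py w7 nut nut_pad
```

```text
nut 0.89 [273.9 208.2] [ 444.1 -112.1   60. ]
nut 0.16 [481.7 322.4] [566.  107.4  60. ]
nut_pad 0.75 [274.5 201.4] [ 450.1 -111.8    8. ]
10.25 [ 449.1 -110.5  157.3] 90.0 [-0.5   0.25  1.78  0.    1.11 -2.07] 1.0006278041549244
```

View pics/w7.png

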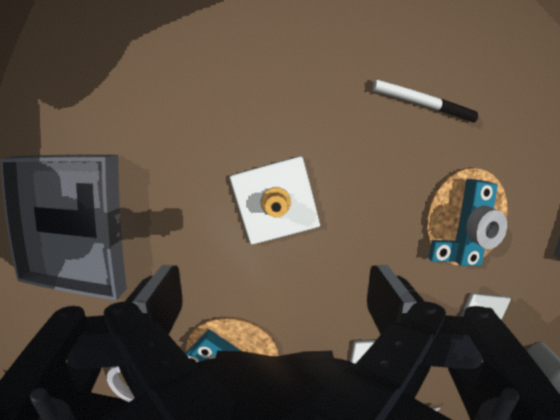

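```bash
python3 - <<'E'
from h import *
s,p,Rm=state();print(p,yaw(Rm))
plan([449.8,-111,158],90,[633,-163,160],-15.2)
E
```

```text
[ 449.07883042 -110.47403706  157.25970191] 89.9958357438966
turn 105.2 deg norm 2.3378 rows>= 13 | shift norm [ 0.2539  0.0029 -0.0027] len 190.4
```

play_rows:
  steps:
    - [[0, 0, 0], [0, 0, 0.18]]
    - [[0, 0, 0], [0, 0, 0.18]]
    - [[0, 0, 0], [0, 0, 0.18]]
    - [[0, 0, 0], [0, 0, 0.18]]
    - [[0, 0, 0], [0, 0, 0.18]]
    - [[0, 0, 0], [0, 0, 0.18]]
    - [[0, 0, 0], [0, 0, 0.18]]
    - [[0, 0, 0], [0, 0, 0.18]]
    - [[0, 0, 0], [0, 0, 0.18]]
    - [[0, 0, 0], [0, 0, 0.18]]
    - [[0, 0, 0], [0, 0, 0.18]]
    - [[0, 0, 0], [0, 0, 0.18]]
    - [[0, 0, 0], [0, 0, 0.178]]
    - [[0.0508, 0.0006, -0.0005], [0, 0, 0]]
    - [[0.0508, 0.0006, -0.0005], [0, 0, 0]]
    - [[0.0508, 0.0006, -0.0005], [0, 0, 0]]
    - [[0.0508, 0.0006, -0.0005], [0, 0, 0]]
    - [[0.0508, 0.0006, -0.0005], [0, 0, 0]]
    - [[0, 0, 0], [0, 0, 0]]
    - [[0, 0, 0], [0, 0, 0]]

```text
time_s: 12.25
eef_pos: [632.2, -162.6, 157.5]
ee_rot: [-0.001, 0.991, -0.132, -0.002]
force: [0.4, 1.1, -0.0]
grip_width: 0.997
```

```bash
python3 look.py w8 block left_bracket block_pad; python3 - <<'E'
from h import *
im=cv2.imread("pics/w8.png"); cv2.imwrite("pics/w8z.png",cv2.resize(im[120:320,180:380],None,fx=3,fy=3,interpolation=cv2.INTER_CUBIC))
E
```

```text
block 0.61 [278.2 212.9] [ 635.2 -163.4   38. ]
block_pad 0.92 [243.4  17.5] [651.   13.9   8. ]
block_pad 0.43 [275.8 215.1] [ 630.8 -172.1    8. ]
12.45 [ 632.  -162.6  160.1] -15.21 [-0.43  0.65  1.17  0.    1.32 -0.17] 0.9988568527789903
```

View pics/w8.png

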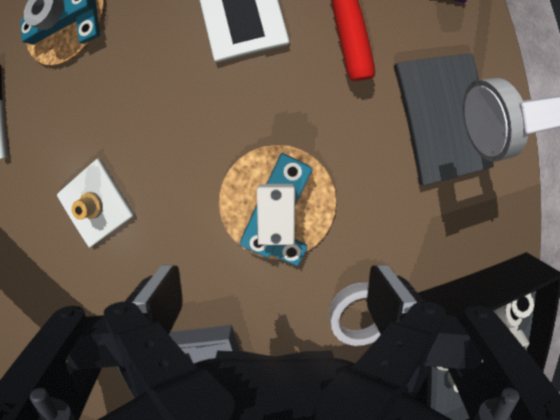

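View pics/w8z.png

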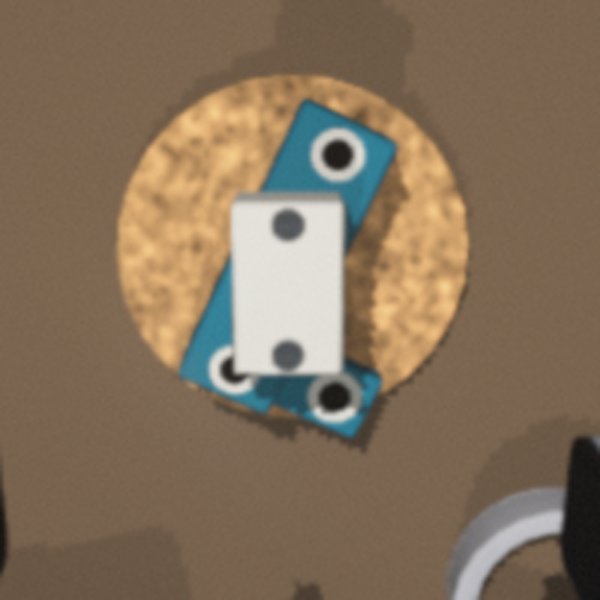

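```bash
python3 - <<'E'
from h import *
import json
B=json.load(open("pics/w8.json"))
for q in [(288,225),(288,355),(288,290)]:
    print(onz(ray(B,(q[0]/3+179.67,q[1]/3+119.67),True),48).round(1))
x=onz(ray(B,(275.7,216.3),True),48)
s,p,Rm=state();print(p,yaw(Rm));plan(p,yaw(Rm),[x[0],x[1],31],-15.2)
# bpad via w1,w8
from blob import dark
E
```

```text
[ 637.7 -146.1   48. ]
[ 628.3 -180.9   48. ]
[ 633.1 -163.2   48. ]
[ 632.02951797 -162.58407295  160.06167037] -15.212826736017528
turn -0.01 deg norm -0.0003 rows>= 1 | shift norm [0.0016 0.0003 0.1721] len 129.1
```

play_rows:
  steps:
    - [[0.0016, 0.0003, 0.05], [0, 0, 0]]
    - [[0, 0, 0.05], [0, 0, 0]]
    - [[0, 0, 0.045], [0, 0, 0]]
    - [[0, 0, 0.0255], [0, 0, 0]]
    - [[0, 0, 0], [0, 0, 0]]
    - [[0, 0, 0], [0, 0, 0]]

```text
time_s: 13.05
eef_pos: [634.0, -163.5, 33.3]
ee_rot: [0.0, 0.991, -0.132, 0.001]
force: [-0.5, -0.9, 0.8]
grip_width: 0.997
```

play_rows:
  steps:
    - [[0, 0, 0], [0, 0, 0]]
    - [[0, 0, 0], [0, 0, 0]]
    - [[0, 0, 0], [0, 0, 0]]
    - [[0, 0, 0], [0, 0, 0]]
    - [[0, 0, 0], [0, 0, 0]]
    - [[0, 0, 0], [0, 0, 0]]
    - [[0, 0, 0], [0, 0, 0]]
    - [[0, 0, 0], [0, 0, 0]]
    - [[0, 0, 0], [0, 0, 0]]
  grip: 1
  squeeze: 40

```text
time_s: 13.95
eef_pos: [634.2, -163.5, 32.8]
ee_rot: [0.0, 0.991, -0.132, 0.001]
force: [-1.2, -0.2, 5.9]
grip_width: 0.339
```

```bash
python3 look.py w9
```

```text
14.0 [ 634.2 -163.5   32.8] -15.21 [-0.43  0.79  1.27  0.    1.08 -0.17] 0.3443578365383929
```

View pics/w9.png

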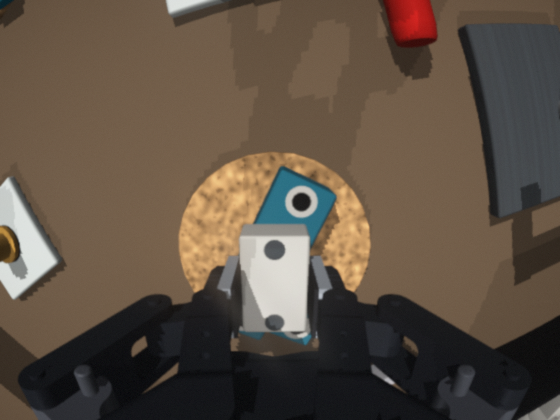

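play_rows:
  steps:
    - [[0, 0, -0.02], [0, 0, 0]]
    - [[0, 0, -0.03], [0, 0, 0]]
    - [[0, 0, -0.05], [0, 0, 0]]
    - [[0, 0, -0.05], [0, 0, 0]]
    - [[0, 0, 0], [0, 0, 0]]
    - [[0, 0, 0], [0, 0, 0]]

```text
time_s: 14.6
eef_pos: [633.8, -163.3, 145.3]
ee_rot: [0.0, 0.991, -0.132, 0.0]
force: [0.0, -0.3, -2.7]
grip_width: 0.339
```

```bash
python3 look.py w10 block_pad left_bracket; python3 - <<'E'
from h import *
import json
from blob import dark
A=json.load(open("pics/w1.json"));B=json.load(open("pics/w8.json"))
a,_=dark("w1",357,183,32,60);print(a,_);b,_=dark("w8",243,17,40,60);print(b,_)
x,e=tri([ray(A,a,True),ray(B,b,True)]);print(x,e,onz(ray(A,a,True),8),onz(ray(B,b,True),8))
E
```

```text
block_pad 0.73 [240.2  13.8] [651.5  12.5   8. ]
left_bracket 0.55 [267.9 209.3] [ 629.2 -161.1   17. ]
14.75 [ 633.2 -163.1  143.1] -15.21 [-0.43  0.67  1.18  0.    1.3  -0.17] 0.3417049314286808
[356.34922527 182.52205006] [ 13  20  38  24 839]
[242.76163265  19.25306122] [  20    0   40   43 1225]
[650.53197498  14.3078873    4.77712743] [np.float64(0.8413147698708732), np.float64(0.8413147698707957)] [650.59678059  14.15540798   8.        ] [650.02305256  12.35892596   8.        ]
```

View pics/w10.png

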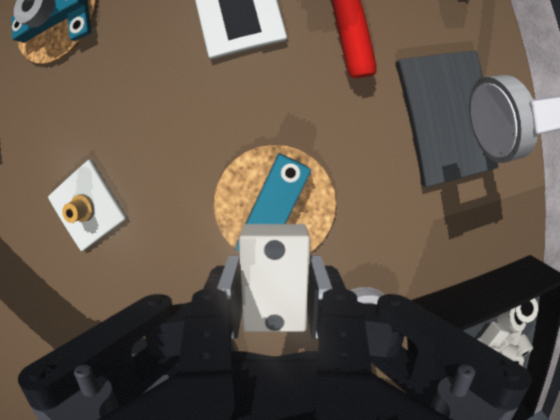

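play_rows:
  steps:
    - [[0, 0, 0], [0, 0, -0.169]]
    - [[0, 0, 0], [0, 0, -0.169]]
    - [[0.0076, -0.0433, 0], [0, 0, 0]]
    - [[0.0076, -0.0433, 0], [0, 0, 0]]
    - [[0.0076, -0.0433, 0], [0, 0, 0]]
    - [[0, 0, 0], [0, 0, 0]]
    - [[0, 0, 0], [0, 0, 0]]

```text
time_s: 15.45
eef_pos: [650.6, -65.5, 143.5]
ee_rot: [-0.0, 1.0, 0.001, -0.001]
force: [0.6, -0.3, -1.7]
grip_width: 0.345
```

```bash
python3 look.py w11 block_pad; python3 - <<'E'
from h import *
import json
from blob import dark
im=cv2.imread("pics/w11.png");g=cv2.cvtColor(im,cv2.COLOR_BGR2GRAY)
B=json.load(open("pics/w11.json"))
b,_=dark("w11",274,int(proj(B,[650.4,13.5,8],True)[1]),45,60);print(b,_)
x=onz(ray(B,b,True),8);print(x)
s,p,Rm=state();print(p,yaw(Rm));plan(p,yaw(Rm),[x[0],x[1],40])
for q in [(243.7,0)]:pass
# block holes in hand (tool frame) using z=TCP+15.2
E
```

```text
block_pad 0.83 [276.4 120.8] [652.4  10.8   8. ]
block_pad 0.67 [484.6 103.6] [856.4  42.    8. ]
block_pad 0.65 [ 84.3 248.1] [ 453.6 -106.7    8. ]
15.55 [650.6 -66.8 143.9] -0.05 [-0.28  0.67  1.18 -0.    1.29 -0.28] 0.33835683225060315
[273.96501458 116.92769679] [  29   19   34   53 1715]
[650.373417    14.14549905   8.        ]
[650.64063083 -66.77707645 143.90892937] -0.04770415441216497
turn -0.0 deg norm -0.0 rows>= 0 | shift norm [-0.0004 -0.1079  0.1385] len 131.7
```

View pics/w11.png

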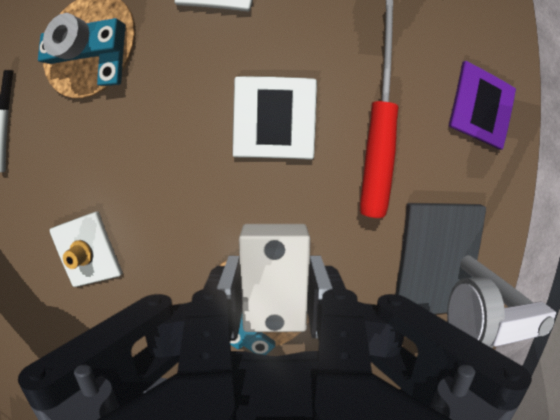

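play_rows:
  steps:
    - [[-0.0002, -0.054, 0], [0, 0, 0]]
    - [[0, -0.0535, 0.01], [0, 0, 0]]
    - [[0, 0, 0.05], [0, 0, 0]]
    - [[0, 0, 0.05], [0, 0, 0]]
    - [[0, 0, 0.04], [0, 0, 0]]
    - [[0, 0, 0.02], [0, 0, 0]]
    - [[0, 0, 0.003], [0, 0, 0]]
    - [[0, 0, 0], [0, 0, 0]]
    - [[0, 0, 0], [0, 0, 0]]

```text
time_s: 16.45
eef_pos: [651.6, 14.3, 16.3]
ee_rot: [0.0, 1.0, -0.0, 0.001]
force: [0.3, 0.0, -1.1]
grip_width: 0.339
```

```bash
python3 look.py w12; python3 - <<'E'
from h import *
import json
B=json.load(open("pics/w11.json"))
X=[onz(ray(B,q,True),143.8+15.2) for q in [(274.5,250),(274.5,322)]]
print(X,"centre rel TCP", (X[0]+X[1])/2-[650.6,-66,0])
E
```

```text
16.5 [651.5  14.4  16.3] -0.01 [-0.16  0.81  1.29  0.    1.04 -0.16] 0.3380377541230178
[array([650.99718304, -47.93605502, 159.        ]), array([651.04286048, -83.79277848, 159.        ])] centre rel TCP [4.20021755e-01 1.35583250e-01 1.59000000e+02]
```

View pics/w12.png

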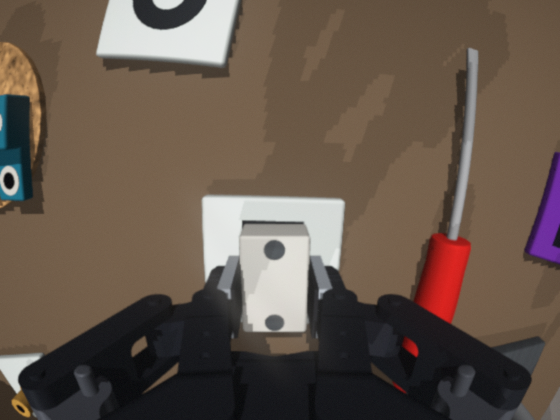

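play_rows:
  steps:
    - [[0, 0, 0.002], [0, 0, 0]]
    - [[0, 0, 0.0015], [0, 0, 0]]
    - [[0, 0, 0], [0, 0, 0]]
    - [[0, 0, 0], [0, 0, 0]]

```text
time_s: 16.9
eef_pos: [651.0, 14.6, 12.7]
ee_rot: [0.0, 1.0, -0.0, 0.0]
force: [-0.1, 0.1, 2.9]
grip_width: 0.338
```

play_rows:
  steps:
    - [[0, 0, 0], [0, 0, 0]]
    - [[0, 0, 0], [0, 0, 0]]
    - [[0, 0, 0], [0, 0, 0]]
    - [[0, 0, 0], [0, 0, 0]]
    - [[0, 0, 0], [0, 0, 0]]
    - [[0, 0, -0.03], [0, 0, 0]]
    - [[0, 0, -0.06], [0, 0, 0]]
    - [[0, 0, -0.06], [0, 0, 0]]
    - [[0, 0, -0.05], [0, 0, 0]]
    - [[0, 0, 0], [0, 0, 0]]
  grip: 0

```text
time_s: 17.9
eef_pos: [653.0, 14.4, 168.4]
ee_rot: [0.001, 1.0, 0.0, 0.005]
force: [0.1, 0.1, 0.3]
grip_width: 1.002
```

```bash
python3 look.py w13 block block_pad
```

```text
block 0.63 [ 76.7 124.6] [469.3  98.2  38. ]
block 0.62 [272.9 206.2] [653.4  17.3  38. ]
block_pad 0.68 [464.4 180.6] [858.5  39.7   8. ]
18.05 [650.4  14.7 161.3] -0.0 [-0.16  0.65  1.17  0.    1.33 -0.16] 1.004268689367578
```

View pics/w13.png

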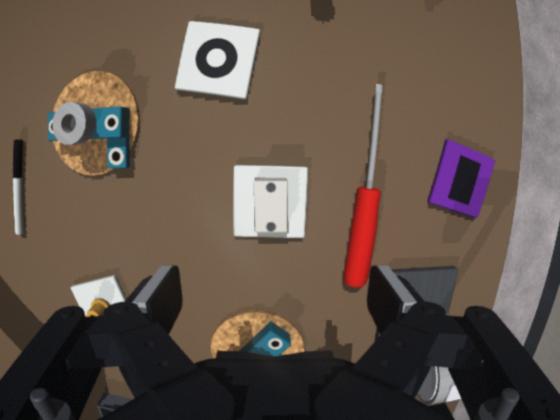

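```bash
python3 - <<'E'
from h import *
import json
B=json.load(open("pics/w13.json"))
print(onz(ray(B,(271,207.5),True),28))
s,p,Rm=state();plan(p,yaw(Rm),[632.4,-160.5,160],-40.5)
E
```

```text
[651.80950576  13.84423295  28.        ]
turn 40.5 deg norm 0.8999 rows>= 5 | shift norm [0.1335 0.1932 0.0017] len 176.1
```

play_rows:
  steps:
    - [[0, 0, 0], [0, 0, 0.18]]
    - [[0, 0, 0], [0, 0, 0.18]]
    - [[0, 0, 0], [0, 0, 0.18]]
    - [[0, 0, 0], [0, 0, 0.18]]
    - [[0, 0, 0], [0, 0, 0.18]]
    - [[0.0334, 0.0483, 0], [0, 0, 0]]
    - [[0.0334, 0.0483, 0], [0, 0, 0]]
    - [[0.0334, 0.0483, 0], [0, 0, 0]]
    - [[0.0333, 0.0483, 0], [0, 0, 0]]
    - [[0, 0, 0], [0, 0, 0]]
    - [[0, 0, 0], [0, 0, 0]]

```text
time_s: 19.15
eef_pos: [632.2, -160.8, 160.5]
ee_rot: [-0.0, 0.938, -0.347, -0.001]
force: [-0.0, 0.6, -0.1]
grip_width: 1.001
```

```bash
python3 look.py w14 left_bracket; python3 - <<'E'
from h import *
im=cv2.imread("pics/w14.png"); cv2.imwrite("pics/w14z.png",cv2.resize(im[120:320,180:380],None,fx=3,fy=3,interpolation=cv2.INTER_CUBIC))
E
```

```text
left_bracket 0.56 [270.5 206.9] [ 629.3 -158.9   17. ]
19.25 [ 632.7 -159.3  161.3] -40.44 [-0.43  0.65  1.16  0.    1.33  0.28] 1.0005824487659432
```

View pics/w14z.png

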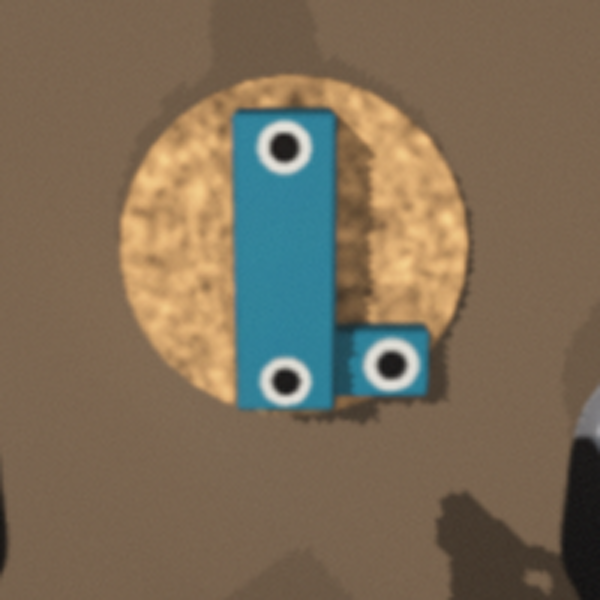

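View pics/w14.png

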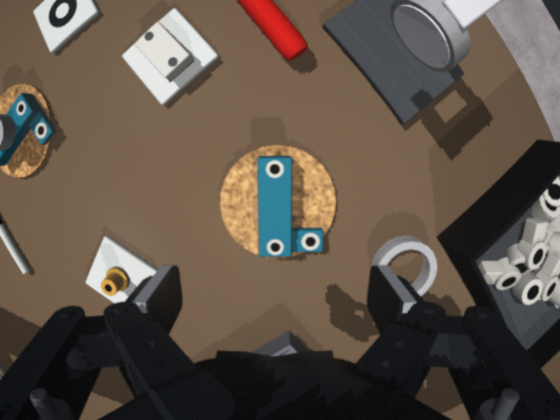

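```bash
python3 - <<'E'
from h import *
import json
B=json.load(open("pics/w14.json"))
X=[onz(ray(B,(q[0]/3+179.67,q[1]/3+119.67),True),28) for q in [(284,147),(286,380)]]
c=(X[0]+X[1])/2;d=X[0]-X[1];print(X,c,np.degrees(np.arctan2(d[1],d[0])))
s,p,Rm=state();print(p);plan(p,yaw(Rm),[c[0],c[1],10])
E
```

```text
[array([ 655.2988459, -133.8408939,   28.       ]), array([ 610.30707109, -187.25266689,   28.        ])] [ 632.8029585  -160.54678039   28.        ] 49.890658290689515
[ 632.72595927 -159.2522033   161.26171244]
turn -0.0 deg norm -0.0 rows>= 0 | shift norm [0.0012 0.0012 0.2017] len 151.3
```

play_rows:
  steps:
    - [[0.001, 0.0005, 0.05], [0, 0, 0]]
    - [[0, 0, 0.05], [0, 0, 0]]
    - [[0, 0, 0.05], [0, 0, 0]]
    - [[0, 0, 0.035], [0, 0, 0]]
    - [[0, 0, 0.015], [0, 0, 0]]
    - [[0, 0, 0], [0, 0, 0]]
    - [[0, 0, 0], [0, 0, 0]]

```text
time_s: 19.95
eef_pos: [634.0, -161.0, 13.6]
ee_rot: [0.0, 0.938, -0.346, 0.001]
force: [0.5, 0.1, 1.0]
grip_width: 0.995
```

play_rows:
  steps:
    - [[-0.001, 0, 0.0045], [0, 0, 0]]
    - [[0, 0, 0], [0, 0, 0]]

```text
time_s: 20.15
eef_pos: [632.9, -160.8, 9.6]
ee_rot: [0.0, 0.938, -0.346, 0.001]
force: [0.5, -0.5, -1.0]
grip_width: 0.996
```

play_rows:
  steps:
    - [[0, 0, 0], [0, 0, 0]]
    - [[0, 0, 0], [0, 0, 0]]
    - [[0, 0, 0], [0, 0, 0]]
    - [[0, 0, 0], [0, 0, 0]]
    - [[0, 0, 0], [0, 0, 0]]
    - [[0, 0, 0], [0, 0, 0]]
    - [[0, 0, 0], [0, 0, 0]]
    - [[0, 0, 0], [0, 0, 0]]
    - [[0, 0, 0], [0, 0, 0]]
  grip: 1
  squeeze: 50

```text
time_s: 21.05
eef_pos: [632.8, -161.0, 9.2]
ee_rot: [0.0, 0.938, -0.346, 0.0]
force: [-1.2, 0.1, 5.3]
grip_width: 0.334
```

play_rows:
  steps:
    - [[0, 0, -0.02], [0, 0, 0]]
    - [[0, 0, -0.04], [0, 0, 0]]
    - [[0, 0, -0.05], [0, 0, 0]]
    - [[0, 0, -0.06], [0, 0, 0]]
    - [[0, 0, -0.02], [0, 0, 0]]
    - [[0, 0, 0], [0, 0, 0]]
    - [[0, 0, 0], [0, 0, 0]]

```text
time_s: 21.75
eef_pos: [632.0, -160.6, 150.3]
ee_rot: [-0.0, 0.938, -0.346, -0.001]
force: [0.1, 0.9, -3.1]
grip_width: 0.337
```

```bash
python3 look.py w15 left_bin
```

```text
21.85 [ 631.8 -160.5  149.4] -40.5 [-0.43  0.66  1.18 -0.    1.31  0.28] 0.3399324585066284
```

View pics/w15.png

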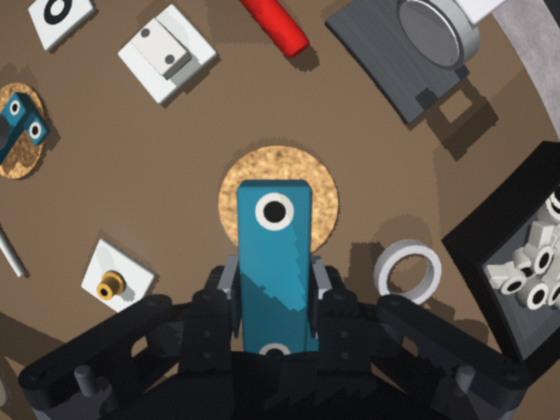

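```bash
python3 - <<'E'
from h import *
t=[]
for n,x,y in (("w5",0,120),("w1",10,0)):
    im=cv2.imread(f"pics/{n}.png"); t.append(cv2.resize(im[y:y+160,x:x+130],None,fx=3,fy=3,interpolation=cv2.INTER_CUBIC))
t[1]=t[1]
cv2.imwrite("pics/bin.png",np.hstack(t))
E
```

```text
(no output)
```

View pics/bin.png

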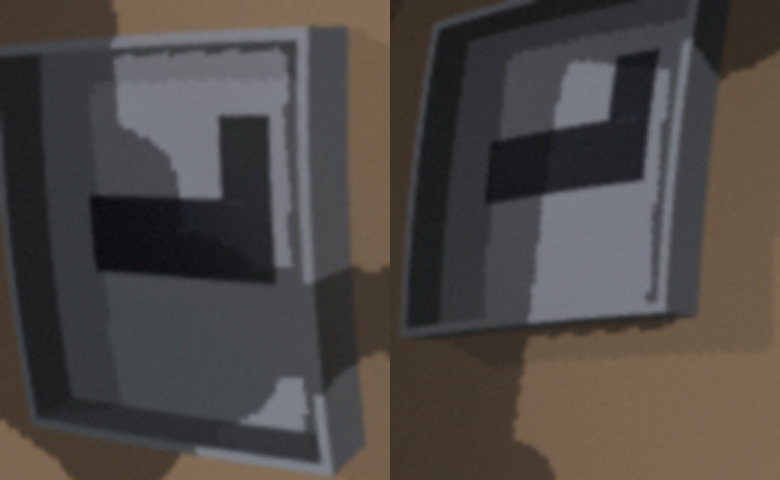

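```bash
python3 - <<'E'
from h import *
import json
A=json.load(open("pics/w5.json"));B=json.load(open("pics/w1.json"))
P={"TL":((92,197),(100,143)),"BL":((97,270),(97,203)),"BR":((275,283),(251,180)),"FTR":((268,116),(268,50)),"FTL":((220,117),(226,57)),"rimTR":((309,27),None),"rimBR":((332,474),None),"rimBL":((33,420),(12,334)),"inBR":((312,460),None)}
X={}
for k,(a,b) in P.items():
    a=(a[0]/3-.33,a[1]/3+120-.33); ra=ray(A,a,True)
    if k.startswith("rim"): print(k,onz(ra,28).round(1)); 
    else: X[k]=onz(ra,4);print(k,X[k].round(1))
    if b:
        rb=ray(B,(b[0]/3+10-.33,b[1]/3-.33),True);x,e=tri([ra,rb]);print("   tri",x.round(1),np.round(e,1))
# bar centre mid TL-BR
c=(X["TL"]+X["BR"])/2;d=X["BR"]-X["BL"];print("centre",c,"bar dir",np.degrees(np.arctan2(d[1],d[0])))
E
```

```text
TL [ 454.4 -393.1    4. ]
   tri [ 454.1 -393.     5.4] [0.9 0.9]
BL [ 483.3 -396.     4. ]
   tri [ 482.9 -394.1    5.6] [0.3 0.3]
BR [ 489.1 -306.8    4. ]
   tri [ 488.9 -306.6    4.6] [0.2 0.2]
FTR [ 429.8 -302.6    4. ]
   tri [ 429.7 -302.2    4.6] [0. 0.]
FTL [ 428.6 -323.8    4. ]
   tri [ 428.5 -323.3    5.4] [0.4 0.4]
rimTR [ 401.7 -269.8   28. ]
rimBR [ 550.8 -280.5   28. ]
rimBL [ 538.9 -429.1   28. ]
   tri [ 539.1 -429.5   27.5] [0.2 0.2]
inBR [ 557.5 -303.1    4. ]
centre [ 471.71331564 -349.93895362    4.        ] bar dir 86.27716005145649
```

```bash
python3 - <<'E'
from h import *
s,p,Rm=state();print(p);plan([632,-160.5,149.5],yaw(Rm),[471.3,-349.8,140])
E
```

```text
[ 631.80321378 -160.50388101  149.41854752]
turn -0.0 deg norm -0.0 rows>= 0 | shift norm [0.001  0.3311 0.0127] len 248.5
```

play_rows:
  steps:
    - [[0, 0.055, 0], [0, 0, 0]]
    - [[0, 0.055, 0], [0, 0, 0]]
    - [[0, 0.055, 0], [0, 0, 0]]
    - [[0, 0.055, 0], [0, 0, 0]]
    - [[0.001, 0.055, 0], [0, 0, 0]]
    - [[0, 0.056, 0.0127], [0, 0, 0]]
    - [[0, 0, 0], [0, 0, 0.18]]
    - [[0, 0, 0], [0, 0, 0.18]]
    - [[0, 0, 0], [0, 0, 0.18]]
    - [[0, 0, 0], [0, 0, 0.18]]
    - [[0, 0, 0], [0, 0, 0.18]]
    - [[0, 0, 0], [0, 0, 0.18]]
    - [[0, 0, 0], [0, 0, 0.18]]
    - [[0, 0, 0], [0, 0, 0.18]]
    - [[0, 0, 0], [0, 0, 0.18]]
    - [[0, 0, 0], [0, 0, 0.18]]

```text
time_s: 23.45
eef_pos: [471.5, -349.6, 140.3]
ee_rot: [-0.0, -0.486, 0.874, 0.001]
force: [-0.6, 0.2, -1.7]
grip_width: 0.338
```

play_rows:
  steps:
    - [[0, 0, 0], [0, 0, 0.18]]
    - [[0, 0, 0], [0, 0, 0.18]]
    - [[0, 0, 0], [0, 0, 0.18]]
    - [[0, 0, 0], [0, 0, 0.18]]
    - [[0, 0, 0], [0, 0, 0.18]]
    - [[0, 0, 0], [0, 0, 0.18]]
    - [[0, 0, 0], [0, 0, 0.18]]
    - [[0, 0, 0], [0, 0, 0.129]]
    - [[0, 0, 0], [0, 0, 0]]
    - [[0, 0, 0], [0, 0, 0]]

```text
time_s: 24.45
eef_pos: [471.7, -349.8, 140.9]
ee_rot: [-0.001, 0.034, 0.999, 0.001]
force: [0.3, 0.8, -1.1]
grip_width: 0.338
```

```bash
python3 look.py w16 left_bin
```

```text
24.55 [ 471.8 -350.   141.4] 176.11 [-0.84  0.53  1.42 -0.    1.19  2.37] 0.33372231248558665
```

View pics/w16.png

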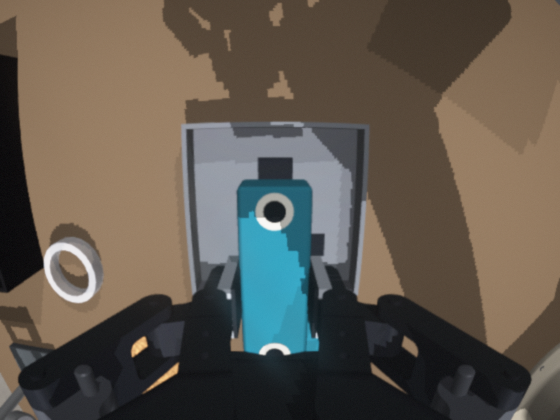

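play_rows:
  steps:
    - [[0, 0, 0.05], [0, 0, 0]]
    - [[0, 0, 0.05], [0, 0, 0]]
    - [[0, 0, 0.045], [0, 0, 0]]
    - [[0, 0, 0.022], [0, 0, 0]]
    - [[0, 0, 0.007], [0, 0, 0]]
    - [[0, 0, 0], [0, 0, 0]]
    - [[0, 0, 0], [0, 0, 0]]

```text
time_s: 25.25
eef_pos: [472.4, -350.6, 12.5]
ee_rot: [0.001, 0.035, 0.999, -0.001]
force: [-0.2, 0.5, -1.1]
grip_width: 0.341
```

play_rows:
  steps:
    - [[0, 0, 0.003], [0, 0, 0]]
    - [[0, 0, 0.0015], [0, 0, 0]]
    - [[0, 0, 0], [0, 0, 0]]
    - [[0, 0, 0], [0, 0, 0]]

```text
time_s: 25.65
eef_pos: [472.0, -350.1, 8.1]
ee_rot: [0.0, 0.035, 0.999, -0.0]
force: [0.3, 0.5, -0.9]
grip_width: 0.34
```

play_rows:
  steps:
    - [[0, 0, 0.0012], [0, 0, 0]]
    - [[0, 0, 0], [0, 0, 0]]
    - [[0, 0, 0], [0, 0, 0]]

```text
time_s: 25.95
eef_pos: [472.0, -350.2, 7.2]
ee_rot: [0.0, 0.035, 0.999, -0.0]
force: [0.9, -1.1, -1.3]
grip_width: 0.336
```

play_rows:
  steps:
    - [[0, 0, 0.0005], [0, 0, 0]]
    - [[0, 0, 0], [0, 0, 0]]
    - [[0, 0, 0], [0, 0, 0]]
    - [[0, 0, 0], [0, 0, 0]]
    - [[0, 0, 0], [0, 0, 0]]
    - [[0, 0, -0.03], [0, 0, 0]]
    - [[0, 0, -0.06], [0, 0, 0]]
    - [[0, 0, -0.06], [0, 0, 0]]
    - [[0, 0, -0.05], [0, 0, 0]]
    - [[0, 0, 0], [0, 0, 0]]
    - [[0, 0, 0], [0, 0, 0]]
  grip: 0.3

```text
time_s: 27.05
eef_pos: [471.9, -350.1, 156.9]
ee_rot: [0.0, 0.035, 0.999, -0.0]
force: [-0.6, -0.9, -0.1]
grip_width: 0.699
```

```bash
python3 look.py w17 left_bin left_bracket
```

```text
left_bracket 0.73 [267.7 209.9] [ 478.3 -348.1   17. ]
27.2 [ 471.5 -349.6  155.1] 175.99 [-0.84  0.51  1.41  0.    1.22  2.37] 0.6991979387149713
```

View pics/w17.png

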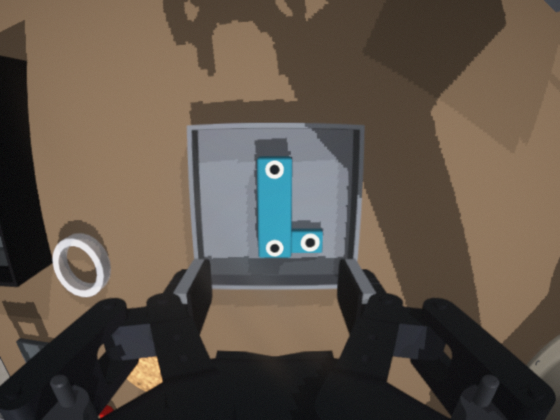

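play_rows:
  steps:
    - [[0, 0, 0], [0, 0, -0.174]]
    - [[0, 0, 0], [0, 0, -0.174]]
    - [[0, 0, 0], [0, 0, -0.174]]
    - [[0, 0, 0], [0, 0, -0.174]]
    - [[0, 0, 0], [0, 0, -0.174]]
    - [[0, 0, 0], [0, 0, -0.174]]
    - [[0, 0, 0], [0, 0, -0.174]]
    - [[0, 0, 0], [0, 0, -0.174]]
    - [[0, 0, 0], [0, 0, -0.174]]
    - [[0, 0, 0], [0, 0, -0.174]]
    - [[0, 0, 0], [0, 0, -0.174]]
    - [[0, 0, 0], [0, 0, -0.174]]
    - [[0, 0, -0.02], [0, 0, 0]]
  grip: 0

```text
time_s: 28.5
eef_pos: [471.0, -349.1, 168.7]
ee_rot: [-0.0, 0.708, -0.706, -0.003]
force: [-0.7, 0.0, 0.3]
grip_width: 1.002
```

play_rows:
  steps:
    - [[-0.06, 0, 0], [0, 0, 0]]
    - [[-0.06, 0, 0], [0, 0, 0]]
    - [[-0.06, 0, 0], [0, 0, 0]]
    - [[-0.06, 0, 0], [0, 0, 0]]
    - [[-0.06, 0, 0], [0, 0, 0]]
    - [[-0.06, 0, 0], [0, 0, 0]]
    - [[-0.06, 0, 0], [0, 0, 0]]
    - [[-0.06, 0, 0], [0, 0, 0]]
    - [[-0.06, 0, 0], [0, 0, 0]]
    - [[-0.06, 0, 0], [0, 0, 0]]
    - [[0, 0, 0], [0, 0, 0]]
    - [[0, 0, 0], [0, 0, 0]]

```text
time_s: 29.7
eef_pos: [471.8, 100.5, 170.8]
ee_rot: [0.001, 0.708, -0.707, -0.001]
force: [-0.5, -0.9, 0.4]
grip_width: 0.997
```

```bash
python3 look.py w18 collar right_bracket right_bin collar_pad; python3 - <<'E'
from h import *
im=cv2.imread("pics/w18.png"); cv2.imwrite("pics/w18z.png",cv2.resize(im[120:320,180:380],None,fx=3,fy=3,interpolation=cv2.INTER_CUBIC))
E
```

```text
collar 0.96 [277.3 216.2] [465.4  97.8  38. ]
right_bin 0.68 [ 56.3 216.5] [456.4 354.3   4. ]
right_bin 0.62 [466.6 227.5] [ 443.8 -117.2    4. ]
right_bin 0.28 [462.1 220.5] [ 452.1 -109.3    4. ]
collar_pad 0.96 [216.4  71. ] [598.1 154.7   8. ]
29.95 [472.4  98.9 171.5] -90.15 [-0.04  0.28  1.71 -0.    1.15  1.54] 1.0026019485227147
```

View pics/w18.png

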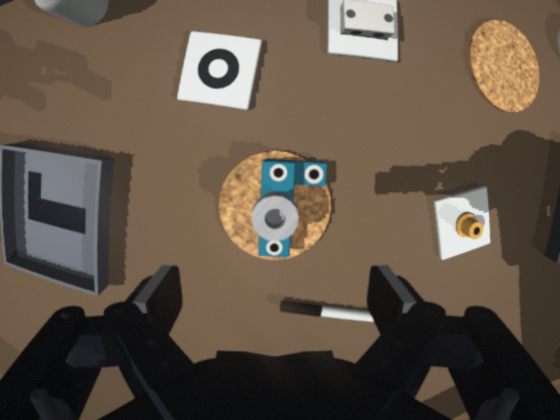

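View pics/w18z.png

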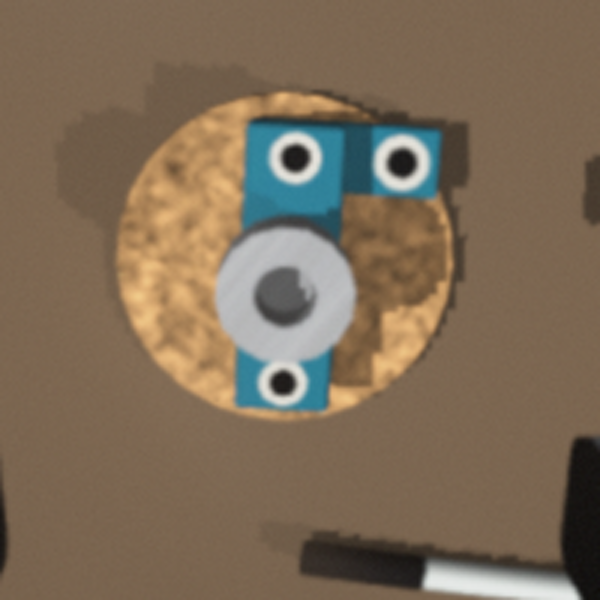

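```bash
python3 - <<'E'
from h import *
import json
B=json.load(open("pics/w18.json"));A=json.load(open("pics/w13.json"))
f=lambda q:(q[0]/3+179.67,q[1]/3+119.67)
c=onz(ray(B,f((285.5,291)),True),48);print("collar",c)
x,e=tri([ray(B,f((285.5,291)),True),ray(A,(70.5,123.5),True)]);print("tri",x,e)
X=[onz(ray(B,f(q),True),28) for q in [(295,157),(283,383)]]
d=X[0]-X[1];print(X,(X[0]+X[1])/2,np.degrees(np.arctan2(d[1],d[0])),np.linalg.norm(d))
s,p,Rm=state();print(p,yaw(Rm));plan(p,yaw(Rm),[c[0],c[1],32],-93)
E
```

```text
collar [467.65071341  99.95675273  48.        ]
tri [466.88371315  99.7302641   45.24559324] [np.float64(0.22269106537589403), np.float64(0.2226910653759041)]
[array([503.17426396,  97.16341658,  28.        ]), array([432.71239506, 100.63808947,  28.        ])] [467.94332951  98.90075302  28.        ] -2.8231290987377484 70.54748982904376
[472.39250045  98.87123621 171.46602777] -90.15263365119988
turn 2.85 deg norm 0.0633 rows>= 1 | shift norm [-0.0011  0.0064  0.186 ] len 139.6
```

play_rows:
  steps:
    - [[0, 0, 0], [0, 0, 0.059]]
    - [[-0.001, 0.0055, 0.05], [0, 0, 0]]
    - [[0, 0, 0.05], [0, 0, 0]]
    - [[0, 0, 0.05], [0, 0, 0]]
    - [[0, 0, 0.028], [0, 0, 0]]
    - [[0, 0, 0.006], [0, 0, 0]]
    - [[0, 0, 0], [0, 0, 0]]
    - [[0, 0, 0], [0, 0, 0]]

```text
time_s: 30.75
eef_pos: [469.1, 100.6, 34.9]
ee_rot: [0.001, -0.69, 0.724, -0.001]
force: [-0.0, 0.2, 0.1]
grip_width: 0.996
```

```bash
python3 look.py w19
```

```text
30.8 [469.1 100.7  34.9] -92.72 [-0.03  0.48  1.85 -0.    0.81  1.58] 0.9950987352909848
```

View pics/w19.png

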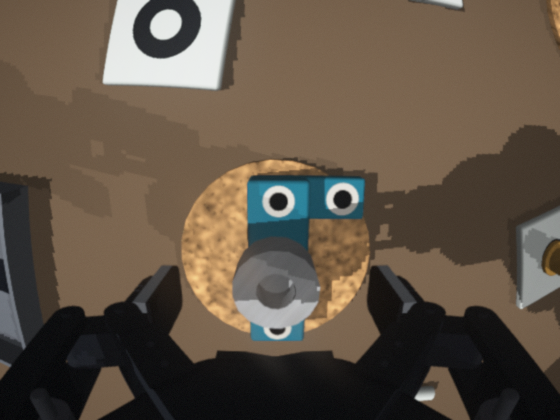

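play_rows:
  steps:
    - [[0, 0.0015, 0.003], [0, 0, 0]]
    - [[0, 0, 0], [0, 0, 0]]

```text
time_s: 31.0
eef_pos: [467.1, 100.9, 31.8]
ee_rot: [0.0, -0.69, 0.724, -0.0]
force: [-1.1, -0.7, -0.2]
grip_width: 1.004
```

play_rows:
  steps:
    - [[0, 0, 0], [0, 0, 0]]
    - [[0, 0, 0], [0, 0, 0]]
    - [[0, 0, 0], [0, 0, 0]]
    - [[0, 0, 0], [0, 0, 0]]
    - [[0, 0, 0], [0, 0, 0]]
    - [[0, 0, 0], [0, 0, 0]]
    - [[0, 0, 0], [0, 0, 0]]
    - [[0, 0, 0], [0, 0, 0]]
  grip: 1
  squeeze: 40

```text
time_s: 31.8
eef_pos: [467.2, 101.0, 31.8]
ee_rot: [0.0, -0.69, 0.724, -0.0]
force: [-2.0, 0.0, 5.2]
grip_width: 0.447
```

play_rows:
  steps:
    - [[0, 0, -0.02], [0, 0, 0]]
    - [[0, 0, -0.04], [0, 0, 0]]
    - [[0, 0, -0.05], [0, 0, 0]]
    - [[0, 0, -0.05], [0, 0, 0]]
    - [[0, 0, 0], [0, 0, 0]]
    - [[0, 0, 0], [0, 0, 0]]

```text
time_s: 32.4
eef_pos: [466.9, 100.9, 151.2]
ee_rot: [0.0, -0.69, 0.724, -0.0]
force: [-0.2, -1.0, -2.0]
grip_width: 0.452
```

```bash
python3 look.py w20 collar_pad; python3 - <<'E'
from h import *
import json
# ring on pad: white inner + dark ring centroid from w18 and w20, w13
for n,g in (("w18",(217,68)),("w20",None),("w13",(216,58)),("w11",None)):
    B=json.load(open(f"pics/{n}.json"))
    if g is None:
        g=proj(B,[600,154,8],True); print(n,g.round(0))
        g=tuple(int(v) for v in g)
    im=cv2.cvtColor(cv2.imread(f"pics/{n}.png"),cv2.COLOR_BGR2GRAY)
    c0,r0=max(g[0]-34,0),max(g[1]-34,0)
    m=(im[r0:g[1]+34,c0:g[0]+34]<70).astype(np.uint8)
    k,l,st,ce=cv2.connectedComponentsWithStats(m)
    for i in range(1,k):
        if st[i][4]>250: print(n,st[i],(ce[i]+[c0,r0]).round(1),onz(ray(B,ce[i]+[c0,r0],True),8).round(1))
E
```

```text
collar_pad 0.81 [208.8  65.6] [597.8 152.4   8. ]
32.5 [466.3 100.9 150. ] -92.7 [-0.03  0.29  1.75 -0.    1.1   1.58] 0.45038977996208146
w18 [ 16  16  39  38 822] [218.   68.3] [600.7 153.1   8. ]
w20 [207.  63.]
w20 [ 16  14  41  40 894] [208.   62.6] [600.7 152.9   8. ]
w13 [ 14  15  41  38 837] [216.1  57.8] [600.9 153.    8. ]
w11 [218. -28.]
```

View pics/w20.png

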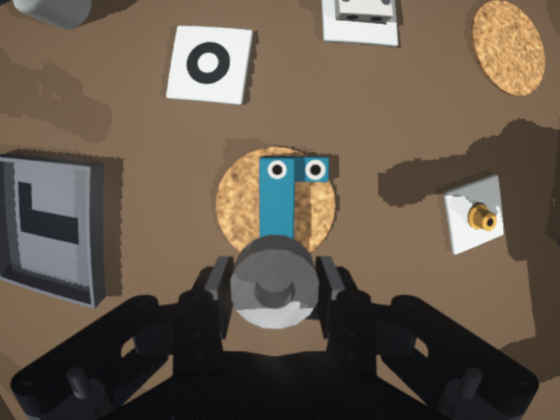

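```bash
python3 - <<'E'
from h import *
plan([466.8,100.9,150.2],-92.7,[600.4,152.9,14.0])
E
```

```text
turn -0.0 deg norm -0.0 rows>= 0 | shift norm [-0.0776 -0.1747  0.1816] len 197.7
```

play_rows:
  steps:
    - [[-0.0194, -0.0437, 0], [0, 0, 0]]
    - [[-0.0194, -0.0437, 0], [0, 0, 0]]
    - [[-0.0194, -0.0437, 0], [0, 0, 0]]
    - [[-0.0194, -0.0436, 0], [0, 0, 0]]
    - [[0, 0, 0.05], [0, 0, 0]]
    - [[0, 0, 0.05], [0, 0, 0]]
    - [[0, 0, 0.05], [0, 0, 0]]
    - [[0, 0, 0.025], [0, 0, 0]]
    - [[0, 0, 0.0055], [0, 0, 0]]
    - [[0, 0, 0], [0, 0, 0]]
    - [[0, 0, 0], [0, 0, 0]]

```text
time_s: 33.6
eef_pos: [601.2, 152.9, 16.8]
ee_rot: [0.0, -0.69, 0.724, -0.0]
force: [-0.6, 1.3, -1.7]
grip_width: 0.448
```

```bash
python3 look.py w21
```

```text
33.65 [601.3 152.9  17.1] -92.7 [ 0.06  0.75  1.41 -0.    0.99  1.68] 0.44653256612529396
```

View pics/w21.png

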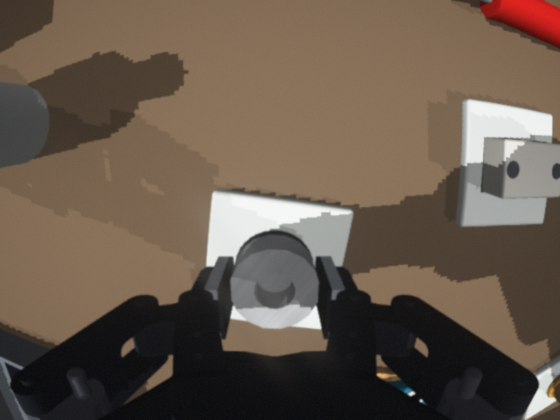

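play_rows:
  steps:
    - [[0, 0, 0.0035], [0, 0, 0]]
    - [[0, 0, 0.002], [0, 0, 0]]
    - [[0, 0, 0], [0, 0, 0]]
    - [[0, 0, 0], [0, 0, 0]]

```text
time_s: 34.05
eef_pos: [600.7, 152.9, 12.0]
ee_rot: [0.0, -0.69, 0.724, -0.0]
force: [-0.3, 0.3, -1.7]
grip_width: 0.447
```

play_rows:
  steps:
    - [[0, 0, 0.001], [0, 0, 0]]
    - [[0, 0, 0], [0, 0, 0]]

```text
time_s: 34.25
eef_pos: [600.8, 152.9, 11.8]
ee_rot: [0.0, -0.69, 0.724, -0.0]
force: [-3.0, -1.3, 4.5]
grip_width: 0.448
```

play_rows:
  steps:
    - [[0, 0, 0], [0, 0, 0]]
    - [[0, 0, 0], [0, 0, 0]]
    - [[0, 0, 0], [0, 0, 0]]
    - [[0, 0, 0], [0, 0, 0]]
    - [[0, 0, 0], [0, 0, 0]]
    - [[0, 0, -0.03], [0, 0, 0]]
    - [[0, 0, -0.06], [0, 0, 0]]
    - [[0, 0, -0.06], [0, 0, 0]]
    - [[0, 0, -0.05], [0, 0, 0]]
    - [[0, 0, 0], [0, 0, 0]]
    - [[0, 0, 0], [0, 0, 0]]
  grip: 0

```text
time_s: 35.35
eef_pos: [600.7, 152.9, 161.4]
ee_rot: [0.0, -0.69, 0.724, -0.0]
force: [-0.0, -0.8, -0.9]
grip_width: 0.998
```

```bash
python3 look.py w22 collar; python3 - <<'E'
from h import *
plan([600.8,153,160],-92.7,[468,100,165])
E
```

```text
collar 0.88 [273.9 208.1] [604.2 153.   38. ]
35.45 [600.  152.8 159.5] -92.71 [ 0.06  0.58  1.29 -0.    1.28  1.68] 0.9993853574643825
turn -0.0 deg norm -0.0 rows>= 0 | shift norm [ 0.0789  0.1735 -0.0067] len 143.1
```

View pics/w22.png

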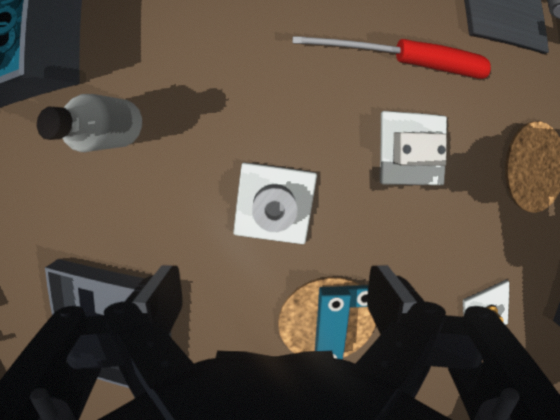

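play_rows:
  steps:
    - [[0.0197, 0.0434, 0], [0, 0, 0]]
    - [[0.0197, 0.0434, 0], [0, 0, 0]]
    - [[0.0197, 0.0434, 0], [0, 0, 0]]
    - [[0.0197, 0.0434, 0], [0, 0, 0]]
    - [[0, 0, 0], [0, 0, 0]]
    - [[0, 0, 0], [0, 0, 0]]

```text
time_s: 36.05
eef_pos: [467.6, 99.9, 160.6]
ee_rot: [-0.0, -0.69, 0.724, 0.0]
force: [1.1, 0.6, -0.0]
grip_width: 0.996
```

```bash
python3 look.py w23 right_bracket; python3 - <<'E'
from h import *
im=cv2.imread("pics/w23.png"); cv2.imwrite("pics/w23z.png",np.hstack([cv2.resize(im[120:290,190:360],None,fx=2.35,fy=2.35,interpolation=cv2.INTER_CUBIC),cv2.resize(im[120:320,0:200],None,fx=2,fy=2,interpolation=cv2.INTER_CUBIC)[:399]]))
E
```

```text
right_bracket 0.56 [276.  204.3] [469.6  98.2  17. ]
36.15 [468.5 100.1 160.7] -92.7 [-0.03  0.28  1.73  0.    1.13  1.58] 1.0058254355098537Traceback (most recent call last):
  File "<stdin>", line 2, in <module>
    return _nx.concatenate(arrs, 1, dtype=dtype, casting=casting)
           ~~~~~~~~~~~~~~~^^^^^^^^^^^^^^^^^^^^^^^^^^^^^^^^^^^^^^^
ValueError: all the input array dimensions except for the concatenation axis must match exactly, but along dimension 0, the array at index 0 has size 400 and the array at index 1 has size 399
```

```bash
python3 - <<'E'
from h import *
im=cv2.imread("pics/w23.png"); cv2.imwrite("pics/w23z.png",np.hstack([cv2.resize(im[a:a+200,b:b+200],(400,400),interpolation=cv2.INTER_CUBIC) for a,b in ((120,180),(120,0))]))
E
```

```text
(no output)
```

View pics/w23z.png

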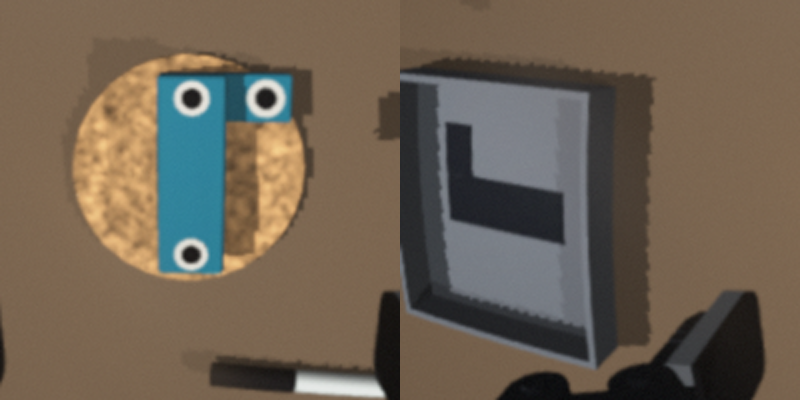

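```bash
python3 - <<'E'
from h import *
import json
B=json.load(open("pics/w23.json"))
X=[onz(ray(B,q,True),28) for q in [(275.25,168.75),(274.75,246.75)]]
d=X[0]-X[1];c=(X[0]+X[1])/2;print(c,np.degrees(np.arctan2(d[1],d[0])))
f=lambda q:(q[0]/2-.25,q[1]/2+119.75)
O={k:onz(ray(B,f(q),True),4) for k,q in dict(FTL=(46,122),FTR=(71,126),BR=(165,244),TR=(163,192),BL=(50,217),IN=(73,176)).items()}
for k,v in O.items(): print(k,v.round(1))
for k,q in dict(rTR=(190,93),rBR=(195,367),rBL=(8,308)).items(): print(k,onz(ray(B,f(q),True),28).round(1))
d=O["BR"]-O["BL"];print(np.degrees(np.arctan2(d[1],d[0])))
s,p,Rm=state();plan(p,yaw(Rm),[c[0],c[1],10])
E
```

```text
[468.00007009  99.19672474  28.        ] -3.07154373388348
FTL [512.5 391.4   4. ]
FTR [508.1 370.4   4. ]
BR [436.4 314.7   4. ]
TR [466.  309.1   4. ]
BL [455.2 403.3   4. ]
IN [479.1 375.6   4. ]
rTR [518.5 267.1  28. ]
rBR [373.  297.6  28. ]
rBL [404.1 441.8  28. ]
-101.96314118868958
turn -0.0 deg norm -0.0 rows>= 0 | shift norm [0.0012 0.0006 0.201 ] len 150.7
```

play_rows:
  steps:
    - [[0.0008, 0.0003, 0.05], [0, 0, 0]]
    - [[0, 0, 0.05], [0, 0, 0]]
    - [[0, 0, 0.05], [0, 0, 0]]
    - [[0, 0, 0.035], [0, 0, 0]]
    - [[0, 0, 0.015], [0, 0, 0]]
    - [[0, 0, 0], [0, 0, 0]]
    - [[0, 0, 0], [0, 0, 0]]

```text
time_s: 36.85
eef_pos: [468.5, 99.5, 11.9]
ee_rot: [0.0, -0.69, 0.724, -0.0]
force: [-0.6, -0.2, -0.2]
grip_width: 0.997
```

play_rows:
  steps:
    - [[0, 0, 0.003], [0, 0, 0]]
    - [[0, 0, 0], [0, 0, 0]]

```text
time_s: 37.05
eef_pos: [468.1, 99.4, 9.6]
ee_rot: [0.001, -0.69, 0.724, -0.001]
force: [0.1, -0.2, 0.2]
grip_width: 0.997
```

play_rows:
  steps:
    - [[0, 0, 0], [0, 0, 0]]
    - [[0, 0, 0], [0, 0, 0]]
    - [[0, 0, 0], [0, 0, 0]]
    - [[0, 0, 0], [0, 0, 0]]
    - [[0, 0, 0], [0, 0, 0]]
    - [[0, 0, 0], [0, 0, 0]]
    - [[0, 0, 0], [0, 0, 0]]
    - [[0, 0, 0], [0, 0, 0]]
    - [[0, 0, 0], [0, 0, 0]]
  grip: 1
  squeeze: 50

```text
time_s: 37.95
eef_pos: [467.8, 99.4, 9.2]
ee_rot: [0.0, -0.69, 0.724, -0.0]
force: [-0.5, 1.0, 5.9]
grip_width: 0.342
```

play_rows:
  steps:
    - [[0, 0, -0.02], [0, 0, 0]]
    - [[0, 0, -0.04], [0, 0, 0]]
    - [[0, 0, -0.05], [0, 0, 0]]
    - [[0, 0, -0.06], [0, 0, 0]]
    - [[0, 0, -0.02], [0, 0, 0]]
    - [[0, 0, 0], [0, 0, -0.18]]
    - [[0, 0, 0], [0, 0, -0.18]]
    - [[0, 0, 0], [0, 0, -0.18]]
    - [[0, 0, 0], [0, 0, -0.18]]
    - [[0, 0, 0], [0, 0, -0.18]]
    - [[0, 0, 0], [0, 0, -0.18]]
    - [[0, 0, 0], [0, 0, -0.18]]
    - [[0, 0, 0], [0, 0, -0.18]]
    - [[0, 0, 0], [0, 0, -0.18]]
    - [[0, 0, 0], [0, 0, -0.173]]
    - [[0, 0, 0], [0, 0, 0]]
    - [[0, 0, 0], [0, 0, 0]]

```text
time_s: 39.65
eef_pos: [467.4, 99.4, 151.2]
ee_rot: [0.0, 0.994, -0.106, -0.0]
force: [-0.5, 0.1, -1.7]
grip_width: 0.338
```

```bash
python3 look.py w24 right_bin;  python3 - <<'E'
from h import *
s,p,Rm=state();plan(p,yaw(Rm),[449,300,150],-12)
E
```

```text
39.75 [467.5  99.4 151.3] -12.17 [-0.04  0.29  1.75 -0.    1.1   0.18] 0.3374818126428576
turn -0.17 deg norm -0.0038 rows>= 1 | shift norm [-0.0798 -0.2565  0.0017] len 201.5
```

View pics/w24.png

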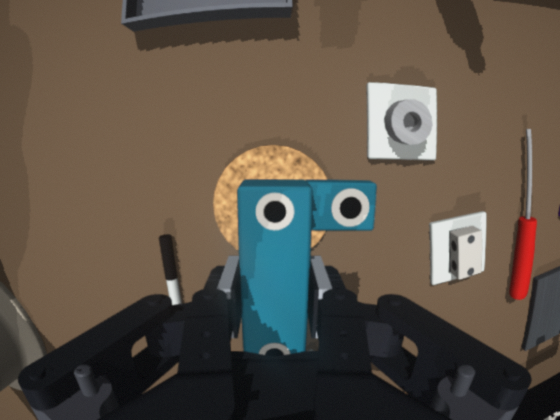

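play_rows:
  steps:
    - [[-0.0198, -0.058, 0], [0, 0, 0]]
    - [[-0.0198, -0.058, 0], [0, 0, 0]]
    - [[-0.0198, -0.058, 0], [0, 0, 0]]
    - [[-0.0198, -0.058, 0], [0, 0, 0]]
    - [[0, 0, 0], [0, 0, 0]]
    - [[0, 0, 0], [0, 0, 0]]

```text
time_s: 40.35
eef_pos: [445.4, 282.4, 151.1]
ee_rot: [0.0, 0.995, -0.104, -0.0]
force: [0.6, 0.6, -2.3]
grip_width: 0.342
```

```bash
python3 look.py w25 right_bin
```

```text
right_bin 0.66 [275.3 124.8] [461.7 353.7   4. ]
40.45 [445.9 281.1 151.3] -12.12 [ 0.34  0.39  1.6  -0.    1.14  0.55] 0.3371954468258076
```

View pics/w25.png

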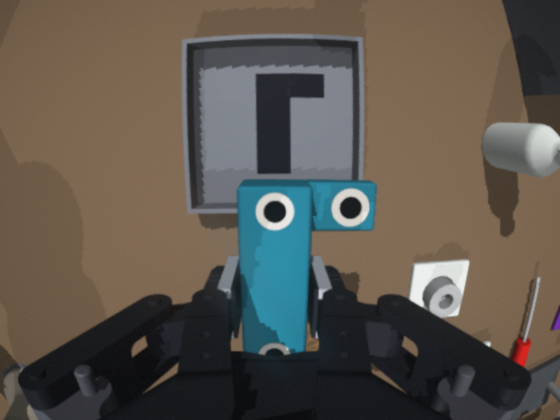

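```bash
python3 - <<'E'
from h import *
import json
B=json.load(open("pics/w25.json"))
x=[onz(ray(B,q,True),4) for q in [(273.5,74),(274,173)]];c=(x[0]+x[1])/2;print(x,c)
plan([445.4,282,151.2],-12.1,[c[0],c[1],150])
E
```

```text
[array([469.72164801, 398.97940129,   4.        ]), array([451.60283635, 311.64570307,   4.        ])] [460.66224218 355.31255218   4.        ]
turn -0.0 deg norm -0.0 rows>= 0 | shift norm [-0.0006 -0.0998  0.0016] len 74.9
```

play_rows:
  steps:
    - [[-0.0003, -0.05, 0], [0, 0, 0]]
    - [[-0.0003, -0.0498, 0], [0, 0, 0]]
    - [[0, 0, 0], [0, 0, 0]]
    - [[0, 0, 0.05], [0, 0, 0]]
    - [[0, 0, 0.05], [0, 0, 0]]
    - [[0, 0, 0.05], [0, 0, 0]]
    - [[0, 0, 0.028], [0, 0, 0]]
    - [[0, 0, 0.009], [0, 0, 0]]
    - [[0, 0, 0], [0, 0, 0]]
    - [[0, 0, 0], [0, 0, 0]]

```text
time_s: 41.45
eef_pos: [461.9, 355.1, 12.6]
ee_rot: [-0.001, 0.994, -0.105, 0.001]
force: [-0.2, -0.2, -1.0]
grip_width: 0.335
```

play_rows:
  steps:
    - [[0, 0, 0.004], [0, 0, 0]]
    - [[0, 0, 0.0025], [0, 0, 0]]
    - [[0, 0, 0], [0, 0, 0]]
    - [[0, 0, 0], [0, 0, 0]]

```text
time_s: 41.85
eef_pos: [461.4, 355.4, 7.3]
ee_rot: [-0.0, 0.995, -0.105, 0.001]
force: [-1.6, -1.9, 6.0]
grip_width: 0.334
```

Contact with the floor (+8 N). Release and lift.

play_rows:
  steps:
    - [[0, 0, 0], [0, 0, 0]]
    - [[0, 0, 0], [0, 0, 0]]
    - [[0, 0, 0], [0, 0, 0]]
    - [[0, 0, 0], [0, 0, 0]]
    - [[0, 0, 0], [0, 0, 0]]
    - [[0, 0, -0.03], [0, 0, 0]]
    - [[0, 0, -0.06], [0, 0, 0]]
    - [[0, 0, -0.06], [0, 0, 0]]
    - [[0, 0, -0.06], [0, 0, 0]]
    - [[0, 0, -0.04], [0, 0, 0]]
    - [[0, 0, 0], [0, 0, 0]]
    - [[0, 0, 0], [0, 0, 0]]
  grip: 0.3

```text
time_s: 43.05
eef_pos: [460.8, 355.2, 193.6]
ee_rot: [-0.0, 0.995, -0.105, 0.0]
force: [0.2, -0.4, 0.0]
grip_width: 0.701
```

```bash
python3 look.py w26 right_bracket; python3 - <<'E'
from rig import cams
from h import *
for n in ("scene","side"):
    im=cams.capture(n); cv2.imwrite(f"pics/{n}F.png",im[:,:,::-1])
E
```

```text
right_bracket 0.78 [274.9 197.1] [462.2 357.   17. ]
43.15 [460.4 355.  192.3] -12.02 [ 0.46  0.47  1.38 -0.    1.3   0.67] 0.7000118174833577
```

View pics/w26.png

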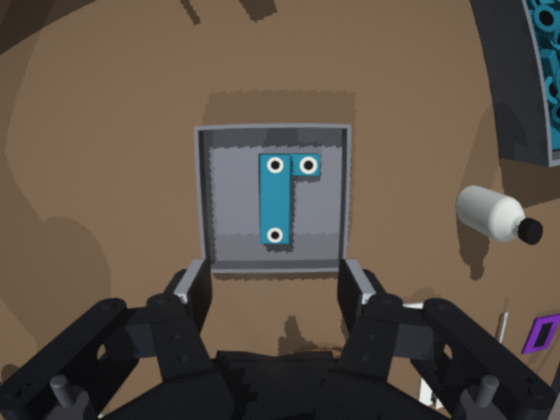

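View pics/sceneF.png

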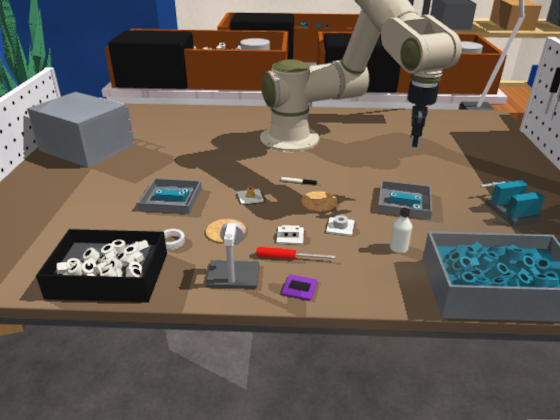

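View pics/sideF.png

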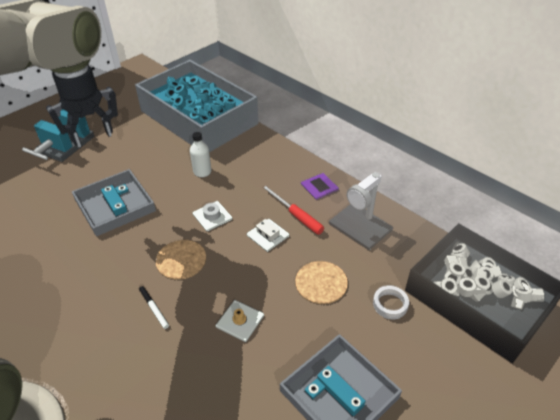

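```bash
python3 -c "
from rig import ctrl;print(ctrl.finish_job());s=ctrl.sense();print(s['time_s'],s['force'])"
```

```text
the job is handed in; nothing more can be done
None
the job is handed in; nothing more can be done
```

I took both stacks apart from the top down and handed the job in at about 43 s of the 125 s allowed. Nothing tipped or fell, and no check failed or disagreed. The order was nut, block, left bracket, collar, right bracket.

- **Nut, block and collar:** after each release the wrist picture showed the part upright in the middle of its own pad. I measured only the block afterwards, and it was about 1.4 mm off centre.
- **Brackets:** both lie flat and right side up in the bin with their own outline, turned to match it.
- **Last look:** the final scene and side pictures showed all five parts in place. The gripper was open about 190 mm above the bench and touching nothing, and the purple look-alike was not moved.

The highest force I read between moves was about 6 N, when setting parts down and closing the gripper.

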